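# Press the maker's mark and hold the lever

### The job

Pull the square-headed stamp up out of its spring clips on the stamp rail, stand it face down in the middle of the square wooden tag on the press bed, squared up with the tag and with its handle pointing straight out of the front of the press, and let go of it. Then bring the press lever down until it is level, so that the sprung foot bears on the stamp, and finish with the robot still holding the lever level (it springs back up if let go). Leave the other two stamps in their clips and everything else on the bench where it is.

Things in the scene. Friction and masses are not known exactly. Their poses are not given: they have to be found in the camera images.
- stamp_square: Press stamp with a SQUARE head, 38 x 38 mm, 30 mm high, aluminium with a brass face; 0.22 to 0.35 kg, mostly in the head. Origin: centre of the stamping face (flat underside), z up. A straight handle leaves the head's side towards the stamp's -x, its axis 18 mm above the face, tail end at x = -142 mm. Starts level in the clips, face 52 mm above the bench.
- stamp_square_grip (a point): Middle of that stamp's wooden grip, on the handle's axis, 90 mm from the head's centre. Axes as the stamp. The flat-sided grip is 16 mm wide (y), 22 mm high, 60 mm long (x); bare 12 mm steel rod shows beyond both its ends, to the head and to the tail. Take it here from above, a finger on each side.
- stamp_round: Neighbouring stamp with a ROUND head, 38 mm across, 30 mm high; same handle and origin. Stays in its clips.
- stamp_oblong: Neighbouring stamp with a small OBLONG head, 30 x 16 mm, 30 mm high; same handle and origin. Stays in its clips.
- rail: Fixed wooden stamp rail, 112 (x) by 230 (y) mm, base 14 mm thick; origin on the bench under the middle station. Two cross bars, 68 mm clear between, carry sprung clips (tops 85 mm up) for three stamps at y = -75, 0, 75 mm, in any order, handles along x, 70 mm up, heads to +x, grips over x = 0. The clips close over the bare rods; about 16 N straight up frees a stamp within 15 mm.
- press: Grey bench lever press, fixed, head top 257 mm high. Origin on the bench under the ram's axis; -x is its open front, z up. Base: x = -62 to 150, y = -58 to 58 mm, 40 mm high. The head overhangs the bed from x = -34 mm backwards, y = -31 to 31 mm, underside 132 mm above the bench; the column starts at x = 62 mm. The lever is on its -y side.
- tag_top (a point): Centre of the top face of the square wooden tag, 70 x 70 x 8 mm, fixed on the press bed under the ram, square to the press; 48 mm above the bench. Axes as the press. Fences along its rear and +y edges are lower than it. The sprung foot (34 mm steel disc on the ram's end) hangs 48 mm above the tag with the lever up: 18 mm over a stamp standing on the tag.
- press_lever (a joint): Press lever, rad. 0: at rest, pointing out to the front and 0.85 rad above level. Grows as it is brought down; 0.85 is level; stop at 1.2. Each rad lowers the ram 28 mm; the foot meets the stamp at about 0.64. It springs back when let go. Push at the knob: about 4 N to start, 7 N at level with nothing under the foot, 12 N at level over the stamp.
- lever_knob (a point): Centre of the 32 mm black ball on the lever's end; 328 mm above the bench at rest, 185 mm when level. Moves on an arc of 190 mm radius about lever_axle, in the upright plane 92 mm to the press's -y side. Its axes turn with the lever. The lever is a 13 mm round bar. Fingers from above can take the ball by its two sides (along the press's y); it turns between the pads.
- lever_axle (a point): Centre of the lever's circle, on the axle, in the plane in which the knob moves: at x = 30, y = -92, z = 185 mm of the press. Axes as the press; the axle lies along y.
- press_foot (a joint): How far the sprung foot is pushed up into the ram, m. 0: free. About 0.005 (some 37 N on the stamp) with the lever level over the stamp. Spring 6 N per mm, preload 6 N.
- spool_tall: Bystander: tall thread spool, 50 mm across, 75 mm high, standing. Origin at the centre of its underside.
- spool_small: Bystander: small thread spool, 42 mm across, 45 mm high, standing. Origin at the centre of its underside.
- wood_block: Bystander: plain 55 mm wooden cube. Origin at the centre of its underside.
- maul: Bystander: white-headed maul standing on its head, head 62 mm across and 75 mm high, 177 mm in all. Origin at the centre of its underside.
- slicker: Bystander: turned dark wooden edge slicker standing upright, 32 mm across, 110 mm high. Origin at the centre of its underside.
- bone_folder: Bystander: flat cream bone folder 130 x 20 x 6 mm lying on the bench, long along its own x. Origin at the centre of its underside.
- wax_tin: Bystander: low round tin, 64 mm across, 30 mm high. Origin at the centre of its underside.
Not all that is in view belongs to the job. Leave any green or red look-alike of the stamp_square alone.

How it is judged:
On the way, in this order (a step that is already met when the one before it is completed fails the run):
1. the square-headed stamp is pulled up clear of its clips (z of stamp_square in the frame of rail above 0.072 m), for 0.1 s.
2. the square-headed stamp stands flat and square in the middle of the tag, handle out of the front, let go, the lever still up (horizontal distance between stamp_square and tag_top below 0.008 m and z of stamp_square in the frame of tag_top between -0.004 and 0.003 m and angle between stamp_square's own z axis and vertical below 0.06 rad and angle between the x axis of stamp_square and the x axis of press, either way round below 0.17 rad and x of stamp_square_grip in the frame of tag_top below -0.075 m and contact force between the fingers and stamp_square below 0.5 N and value of joint press_lever below 0.4 rad), for 0.2 s.
At the end, for the whole second after the job is handed in: Lever held within 0.1 rad of level by the robot, sprung foot pushed in over 2 mm; stamp untouched by the fingers, flat on the tag, within 8 mm of its centre and 0.17 rad of square, handle out of the front (value of joint press_lever between 0.75 and 0.95 rad and value of joint press_foot above 0.002 m and contact force between any of the fingers, the arm and press above 3 N and horizontal distance between stamp_square and tag_top below 0.008 m and z of stamp_square in the frame of tag_top between -0.004 and 0.003 m and angle between stamp_square's own z axis and vertical below 0.06 rad and angle between the x axis of stamp_square and the x axis of press, either way round below 0.17 rad and x of stamp_square_grip in the frame of tag_top below -0.075 m and contact force between the fingers and stamp_square below 0.5 N); the arm keeps its last pose, push and grip.
It fails at once if another stamp is moved over 15 mm from its clips (distance of any of stamp_round, stamp_oblong from where it was at the start of the episode above 0.015 m).
It fails at once if a bystander is shifted more than 30 mm (distance of any of spool_tall, spool_small, wood_block, maul, slicker, bone_folder, wax_tin from where it was at the start of the episode above 0.03 m).
It also fails if it takes over 51 s, if anything falls off the work surface, if the arm or the gripper's body presses on something with over 40 N, if the wrist force passes 120 N, or if a joint passes its speed limit or range.

### The arm

A 7-joint arm with a two-finger parallel gripper is mounted at the origin on the work surface. World frame = base frame: x ahead of the robot, y to its left, z up, the work surface at z = 0. Lengths are in m, angles in rad, forces in N, time in s.
With the tool pointing down it reaches from about 0.425 to 0.825 m from the base axis. Payload 3.6 kg.
Tool frame: the origin (TCP) lies midway between the tips of the shut fingers; the grasp point (between the pads) lies 19 mm behind it (arm.pinch_z is the distance from the TCP to the grasp point, in m); z points along the fingers, y is the direction in which the jaws open and shut (so a half turn about z gives the same grasp; the last joint's range is limited). The gripper opens to 85 mm and grips with 20 to 120 N. Pads are 22 mm wide; open, the fingers measure 114 mm over their backs; the gripper's body (76 mm by 85 mm) begins 54 mm behind the grasp point. The pads swing forward as they close: fully open they stand 13 mm farther back than shut.
Start: joints at [-1.31, 0.615, -0.013, 1.423, 0.008, 1.103, -0.04], TCP at [0.184, 0.623, 0.231] pointing down, gripper open.
Joint ranges: [-3.12, 3.12], [-0.3, 2.06], [-1.34, 1.32], [0.26, 2.42], [-1.36, 4.5], [0.01, 1.98], [-2.84, 2.84]. Speed limits (rad/s): [2.79, 2.79, 3.14, 3.14, 3.14, 3.14, 3.14].

### API

Orientations are given as a rotation vector (axis times angle).
In Python, from cell import sense, imaging, arm gives the robot as it stands. The module is installed in compiled form; this text tells all that it offers.
- The arm moves only by the tool arm_command, never from a script. Its argument "increments" is a list of rows, each a list of 5 numbers: the shift along the tool's x, y, z in units of 25 mm (1.0 is 25 mm), then the turn about the tool's z in units of 5 degrees (1.0 is 5 degrees), then the finger opening in mm, from 0 to 85.4. In form: [[dx, dy, dz, roll, gripper], ...]. A call has 1 to 5 rows; each row shifts and turns the commanded pose from where the row before left it, along the tool's axes as they then stand; what a row does not reach is not made up. A row lasts 1/8 s, in which the tool goes at most 62.5 mm and 10.7 degrees, less where a joint would pass 70% of its speed; a pose out of reach is approached as far as the arm can. A call is refused whole if a number of a shift passes 1 or a number of a turn 1, either way. A call with a gripper value outside its range is refused whole. The fingers move at their own pace and stop on an object; the grip force is fixed at half the most. Time passes only in rows, so rows that do not move let the fingers close. It gives the time, the measured TCP pose, the force and the opening at its end, in the units of the state.
- sense(): the state, without advancing time (a new reading comes with each control period).
- imaging.read_camera(name): name is "scene" or "side" or "wrist"; returns a dict with "image" (480x640x3 uint8, blue, green, red), "camera_matrix" (3x3 intrinsics, pixels), "cam_to_world" (4x4, takes a point from camera to world coordinates). Camera axes: x right, y up, looking along -z (the intrinsics and any distortion apply to the point x, -y, -z); pixel columns grow to the right and rows downward; lengths in m; the calibration is good to about 2 mm. A picture is of the moment at which its call begins. There is no depth.
- arm.sign_off(): hands the job in, once; it reports no verdict.
The state is a dict: "time_s": time; "joint_positions": joint angles; "joint_vel": joint speeds; "effort": joint torques, N m; "ee_pos": TCP position; "eef_rot": TCP orientation; "force": force on the tool from outside, world axes, zero at the start; "ft_torque": the same for the moment, N m; "grip_width": finger opening in m.
Only numpy, scipy, OpenCV 4.12 (cv2) and the standard library are available. Lean on these libraries where they do the work, as an engineer would, in place of code of your own. Each camera call takes 0.05 s, during which the arm holds its last target.

## Working session

There is one attempt and no reset: what is moved stays moved. The work goes in short steps, Python scripts to look and compute and a tool call to move; the robot and the scene stay as the last step left them, time stands still between calls to the robot, and variables do not carry over. Pictures are saved under pics/ and viewed, and the job is handed in when it is done.

Besides the shell and the picture viewer there is one more tool, called after "Emit:" as name(argument=value, ...) on one line, values as JSON. arm_command: Moves the arm, as the interface text tells. Its arguments: {"type":"object","properties":{"increments":{"type":"array","items":{"type":"array","items":{"type":"number"}}}},"required":["increments"]}

```bash
ls; mkdir -p pics; python3 - <<'E'
from cell import sense, imaging, arm
import cv2,numpy as np
s=sense();print(s)
for n in ["scene","side","wrist"]:
    d=imaging.read_camera(n);cv2.imwrite(f"pics/{n}0.png",d["image"]);print(n,d["camera_matrix"].round(1).tolist(),d["cam_to_world"].round(4).tolist(),[k for k in d])
print(arm.pinch_z)
E
```

```text
pics
{'time_s': 0.0, 'joint_positions': array([-1.31052489,  0.61593926, -0.0126183 ,  1.42489235,  0.00809301,
        1.10338607, -0.04039172]), 'joint_vel': array([-0.00104585,  0.00047209,  0.00028315,  0.00211459, -0.00062483,
       -0.00128346, -0.00073908]), 'effort': array([ 2.08413539e-04, -4.69222820e+01,  2.59083901e-01, -1.71031451e+01,
        9.89625114e-03,  9.81596124e-03,  1.94164407e-06]), 'ee_pos': array([0.18363083, 0.62273219, 0.23012729]), 'eef_rot': array([-0.4487551 , -3.10903215,  0.00400937]), 'force': array([0.90888662, 0.57943125, 0.00877384]), 'ft_torque': array([ 0.01380935,  0.02073421, -0.03154238]), 'grip_width': 0.08563020485503214}
scene [[611.4, 0.0, 316.5], [0.0, 611.4, 242.7], [0.0, 0.0, 1.0]] [[0.384, -0.6152, 0.6885, 1.5142], [0.9232, 0.2675, -0.2759, -0.3043], [-0.0144, 0.7416, 0.6707, 1.1264], [0.0, 0.0, 0.0, 1.0]] ['image', 'camera_matrix', 'cam_to_world']
side [[496.5, 0.0, 317.8], [0.0, 496.5, 237.9], [0.0, 0.0, 1.0]] [[0.8295, 0.3992, -0.3905, 0.1726], [-0.5581, 0.6166, -0.5552, -0.4698], [0.0191, 0.6785, 0.7343, 0.9396], [0.0, 0.0, 0.0, 1.0]] ['image', 'camera_matrix', 'cam_to_world']
wrist [[398.6, 0.0, 323.6], [0.0, 398.6, 232.5], [0.0, 0.0, 1.0]] [[0.2827, -0.9246, -0.2555, 0.1188], [0.9592, 0.272, 0.0773, 0.6436], [-0.002, -0.2669, 0.9637, 0.3729], [0.0, 0.0, 0.0, 1.0]] ['image', 'camera_matrix', 'cam_to_world']
0.0187
```

View pics/scene0.png

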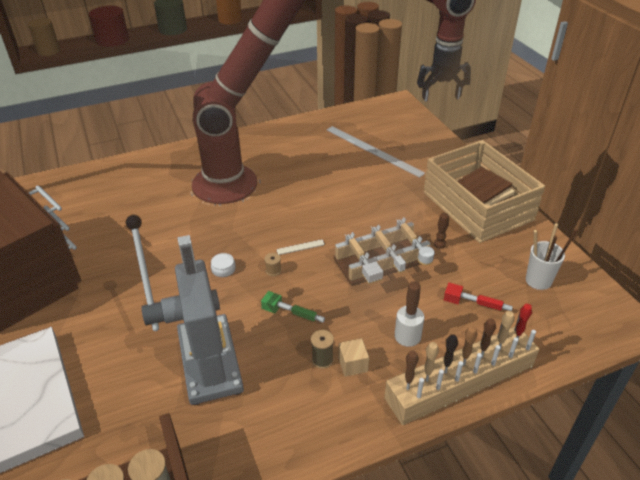

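View pics/side0.png

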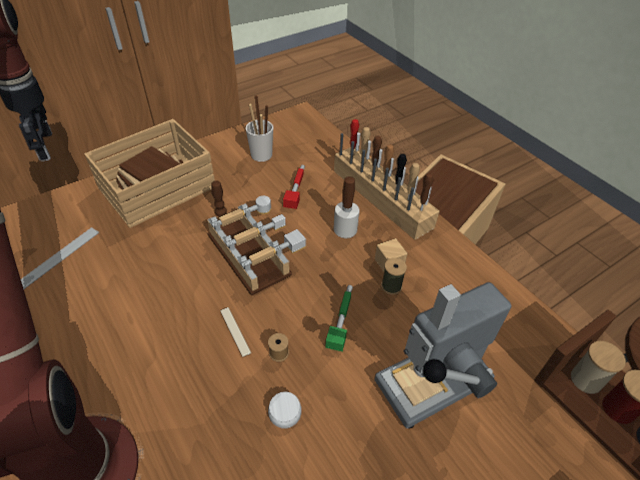

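View pics/wrist0.png

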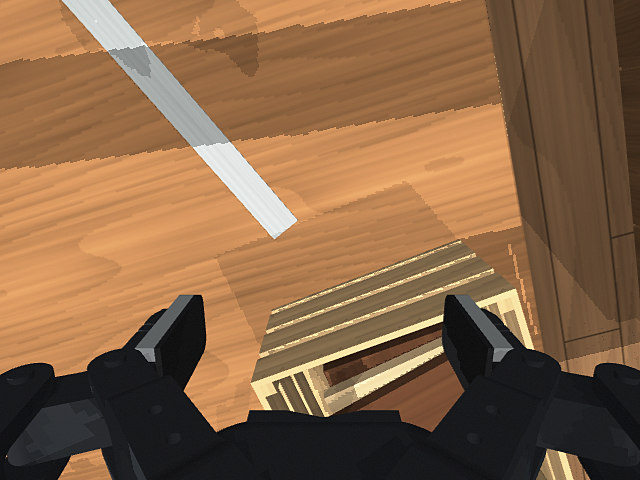

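```bash
cat > h.py <<'E'
import cv2,numpy as np
from cell import sense, imaging, arm
def crop(src,x0,y0,x1,y1,out,f):
    im=cv2.imread(src)[y0:y1,x0:x1]; cv2.imwrite(out,cv2.resize(im,None,fx=f,fy=f,interpolation=cv2.INTER_CUBIC))
def snap(n,name):
    d=imaging.read_camera(n);cv2.imwrite(f"pics/{name}.png",d["image"])
    np.savez(f"pics/{name}.npz",K=d["camera_matrix"],T=d["cam_to_world"])
def cam(name):
    z=np.load(f"pics/{name}.npz");return z["K"],z["T"]
def ray(name,p):
    K,T=cam(name);v=np.linalg.inv(K)@[p[0],p[1],1];v=np.array([v[0],-v[1],-v[2]])
    v=T[:3,:3]@v;return T[:3,3],v/np.linalg.norm(v)
def tri(*obs):
    A=np.zeros((3,3));b=np.zeros(3);rs=[ray(*o) for o in obs]
    for o,v in rs:
        P=np.eye(3)-np.outer(v,v);A+=P;b+=P@o
    x=np.linalg.solve(A,b);return x,[np.linalg.norm((np.eye(3)-np.outer(v,v))@(x-o)) for o,v in rs]
def onz(name,p,z):
    o,v=ray(name,p);return o+v*(z-o[2])/v[2]
def proj(name,X):
    K,T=cam(name);c=np.linalg.inv(T)@np.append(X,1);p=K@[c[0],-c[1],-c[2]];return p[:2]/p[2]
E
python3 - <<'E'
from h import *
snap("scene","s1");snap("side","d1")
crop("pics/s1.png",325,210,475,310,"pics/s1a.png",5)
crop("pics/d1.png",195,180,335,300,"pics/d1a.png",5)
crop("pics/s1.png",110,200,260,400,"pics/s1b.png",3)
crop("pics/d1.png",360,270,530,430,"pics/d1b.png",4)
E
```

```text
(no output)
```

View pics/s1a.png

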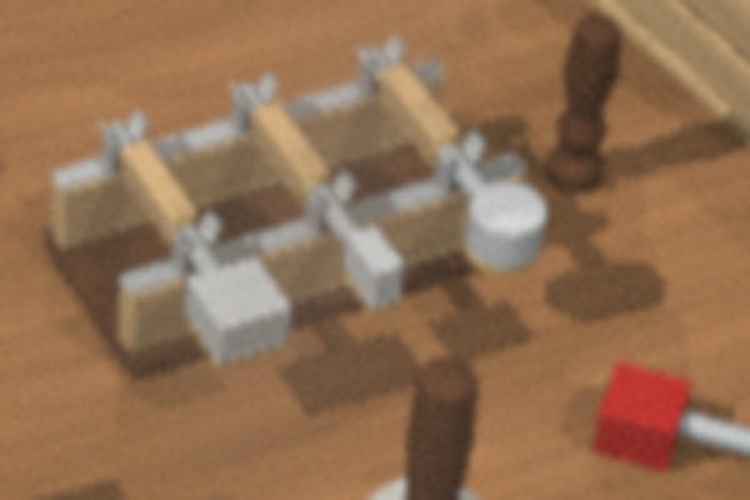

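View pics/d1a.png

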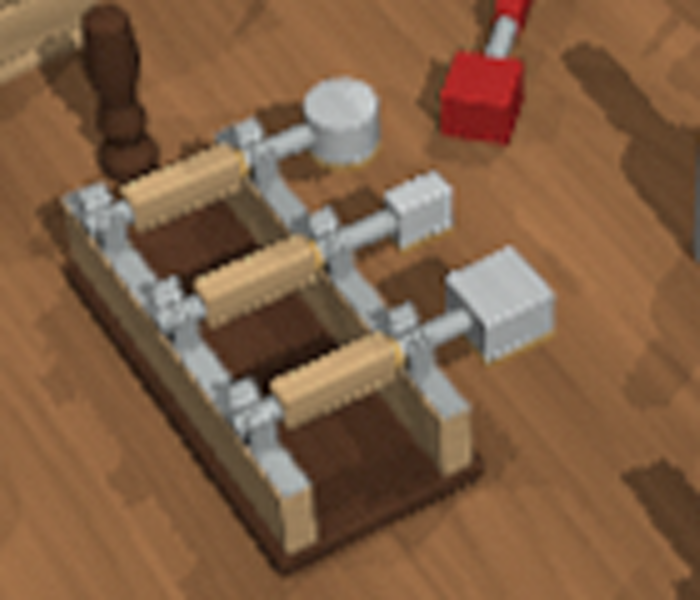

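View pics/s1b.png

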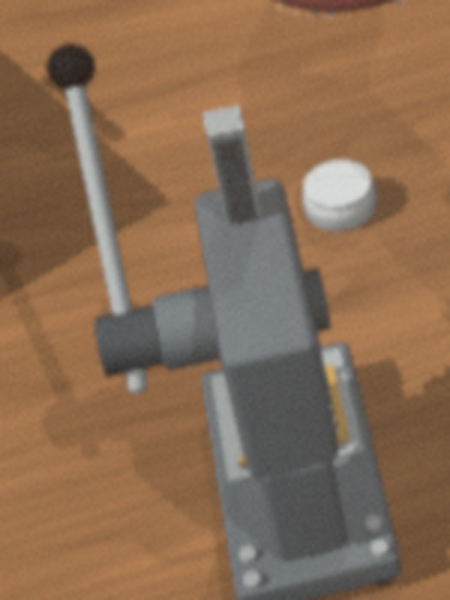

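View pics/d1b.png

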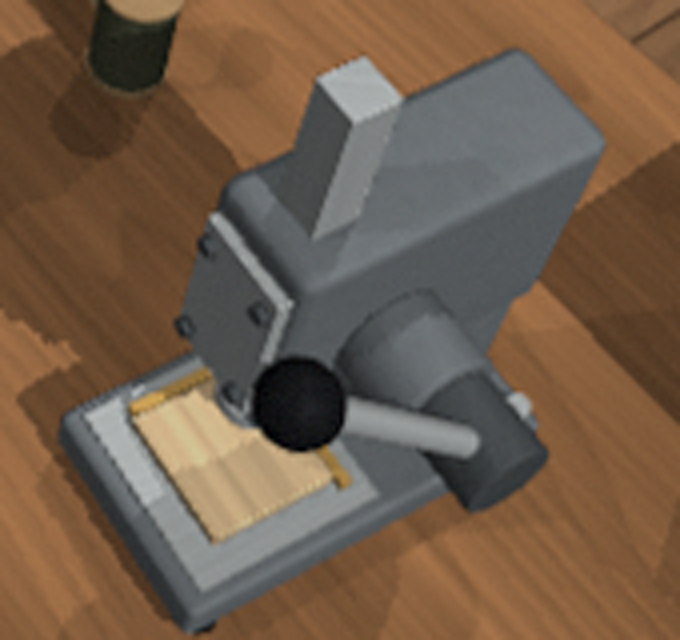

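```bash
cat >> h.py <<'E'
from scipy.optimize import least_squares
def pose(x,y,z,yaw,P):
    c,s=np.cos(yaw),np.sin(yaw);P=np.asarray(P,float);return np.array([x+c*P[0]-s*P[1],y+s*P[0]+c*P[1],z+P[2]])
def fit(obs,p0,fixz=None):
    def f(q):
        z=q[3] if fixz is None else fixz
        return np.concatenate([proj(n,pose(q[0],q[1],z,q[2],P))-u for n,P,u in obs])
    r=least_squares(f,p0,loss='soft_l1');return r.x,f(r.x).reshape(-1,2)
E
python3 - <<'E'
from h import *
a=lambda x,y:np.array([325+x/5,210+y/5]); b=lambda x,y:np.array([195+x/5,180+y/5])
h=.019;st=[("s1",(h,h,.03),a(290,308)),("s1",(h,-h,.03),a(222,333)),("s1",(-h,h,.03),a(255,262)),("s1",(-h,-h,.03),a(188,300)),
("d1",(h,h,.03),b(510,247)),("d1",(h,-h,.03),b(553,297)),("d1",(-h,h,.03),b(447,285)),("d1",(-h,-h,.03),b(490,333)),
("d1",(-.06,0,.029),b(390,343)),("d1",(-.12,0,.029),b(280,383)),("s1",(-.12,0,.029),a(135,145)),("s1",(-.06,0,.029),a(188,213))]
x0=onz("d1",b(500,290),.08);print(x0)
q,r=fit(st,[x0[0],x0[1],-.3,.052]);print(q.round(4),r.round(1).tolist())
q,r=fit(st,[x0[0],x0[1],-.3],.052);print(q.round(4))
c=lambda x,y:np.array([110+x/3,200+y/3]); d=lambda x,y:np.array([360+x/4,270+y/4])
k=(.03-.19*np.cos(.85),-.092,.328)
pr=[("s1",k,c(71,66)),("d1",k,d(299,403)),("d1",(-.062,.058,.04),d(65,420)),("d1",(-.062,-.058,.04),d(190,610)),
("d1",(-.035,.035,.048),d(135,410)),("d1",(-.035,-.035,.048),d(213,540)),
("s1",(.15,-.058,.04),c(237,583)),("s1",(.15,.058,.04),c(398,562)),("s1",(-.062,-.058,.04),c(205,375)),("s1",(-.062,.058,.04),c(345,345))]
x0=onz("d1",d(250,450),.05);print(x0)
p,r=fit(pr,[x0[0],x0[1],-.3,0]);print(p.round(4),r.round(1).tolist())
p,r=fit(pr,[x0[0],x0[1],-.3],0.);print(p.round(4))
np.savez("est.npz",q=q,p=p)
print("knob",tri(("s1",c(71,66)),("d1",d(299,403))),pose(p[0],p[1],0,p[2],k))
print("grip",pose(q[0],q[1],.052,q[2],(-.09,0,.018)),"tag",pose(p[0],p[1],0,p[2],(0,0,.048)))
print("grip target",pose(p[0],p[1],.048,p[2],(-.09,0,.018)))
# bystanders
for nm,s,dd in [("maul",(410,325),(346,225)),("slick",(441,235),(218,200)),("tin",(222,265),(285,410)),("sp_s",(272,262),(278,346)),("block",(354,358),(392,254)),("sp_t",(322,350),(394,276))]:
    print(nm,onz("s1",s,.03).round(3),onz("d1",dd,.03).round(3))
E
```

```text
[0.58457819 0.2090898  0.08      ]
[ 0.5857  0.2122 -0.009   0.0503] [[-0.1, 1.5], [-0.7, 0.9], [-0.1, 0.6], [-0.7, -2.8], [0.3, -0.5], [0.2, -0.7], [-0.8, -1.9], [-1.0, -1.4], [-0.4, -1.2], [-1.4, 1.4], [-0.2, 1.1], [-0.8, 2.2]]
[ 0.5859  0.2118 -0.0098]
[ 0.60330476 -0.22251883  0.05      ]
[ 5.995e-01 -2.145e-01 -1.123e-01 -1.000e-04] [[-0.4, 2.2], [-0.4, -0.6], [-1.6, -3.4], [0.5, 0.6], [-0.8, 1.0], [0.3, -0.9], [-1.4, 6.3], [0.1, -0.3], [-2.4, 0.0], [0.5, -1.0]]
[ 0.5995 -0.2145 -0.1124]
knob (array([ 0.49250555, -0.29511411,  0.33100618]), [np.float64(0.0018612866434122674), np.float64(0.0018612866434123)]) [ 0.49435616 -0.29518396  0.328     ]
grip [0.49592571 0.21264064 0.07      ] tag [ 0.59947202 -0.21446714  0.048     ]
grip target [ 0.51004019 -0.20437022  0.066     ]
maul [0.738 0.236 0.03 ] [0.742 0.216 0.03 ]
slick [0.494 0.467 0.03 ] [0.51  0.477 0.03 ]
tin [ 0.37 -0.11  0.03] [ 0.358 -0.115  0.03 ]
sp_s [0.411 0.013 0.03 ] [0.417 0.01  0.03 ]
block [0.772 0.077 0.03 ] [0.778 0.076 0.03 ]
sp_t [0.724 0.02  0.03 ] [0.738 0.02  0.03 ]
```

Emit:
arm_command(increments=[[-0.9,-0.6,0,-0.8,70],[-0.9,-0.6,0,-0.8,60],[-0.9,-0.6,0,-0.8,50],[-0.9,-0.6,0,-0.75,50],[-0.9,-0.9,0,0,50]])

```text
time_s: 0.88
ee_pos: [0.284, 0.5252, 0.2312]
eef_rot: [-0.017, -3.141, -0.0]
force: [0.3, -0.6, -0.5]
grip_width: 0.0501
```

```bash
cat >> h.py <<'E'
from scipy.spatial.transform import Rotation as Ro
def tool():
    s=sense();return s["ee_pos"],Ro.from_rotvec(s["eef_rot"]).as_matrix(),s
def plan(target,ydir):
    p,R,s=tool();d=R.T@(np.array(target)-p)
    y=R[:2,1];ang=np.degrees(np.arctan2(y[1],y[0]));roll=-(np.degrees(ydir)-ang)
    roll=(roll+90)%180-90
    print("t",round(s["time_s"],2),"pos",p.round(4),"tilt",np.degrees(np.arccos(-R[2,2])).round(2),"yang",round(ang,2),"F",s["force"].round(1),"grip",round(s["grip_width"]*1000,1))
    print("units",(d/.025).round(2),"roll units",round(roll/5,2))
E
python3 - <<'E'
from h import *
plan((.496,.2126,.2),np.pi/2-.01)
E
```

```text
t 0.88 pos [0.284  0.5252 0.2312] tilt 0.02 yang 89.37 F [ 0.3 -0.6 -0.5] grip 50.1
units [ -8.62 -12.41   1.24] roll units -0.01
```

Emit:
arm_command(increments=[[-0.6,-0.95,0,0,50],[-0.6,-0.95,0,0,50],[-0.6,-0.95,0,0,50],[-0.6,-0.95,0,0,50],[-0.6,-0.95,0,0,50]])

```text
time_s: 1.5
ee_pos: [0.3575, 0.4051, 0.2313]
eef_rot: [0.019, 3.142, -0.0]
force: [0.8, 0.3, -0.2]
grip_width: 0.0499
```

Emit:
arm_command(increments=[[-0.6,-0.95,0,0,50],[-0.6,-0.95,0,0,50],[-0.6,-0.95,0,0,50],[-0.6,-0.95,0,0,50],[-0.6,-0.95,0,0,50]])

```text
time_s: 2.12
ee_pos: [0.4311, 0.2855, 0.2313]
eef_rot: [0.019, 3.141, 0.0]
force: [0.6, 0.6, 0.9]
grip_width: 0.05
```

```bash
python3 - <<'E'
from h import *
plan((.496,.2126,.2),np.pi/2-.01)
snap("wrist","w1")
plan((.496,.2126,.2),np.pi/2-.01)
E
```

```text
t 2.12 pos [0.4311 0.2855 0.2313] tilt 0.0 yang 89.32 F [0.6 0.6 0.9] grip 50.0
units [-2.63 -2.88  1.25] roll units -0.02
t 2.17 pos [0.4339 0.2806 0.2313] tilt 0.26 yang 88.92 F [ 1.6 -3.2 -0.9] grip 49.6
units [-2.53 -2.67  1.27] roll units -0.1
```

View pics/w1.png

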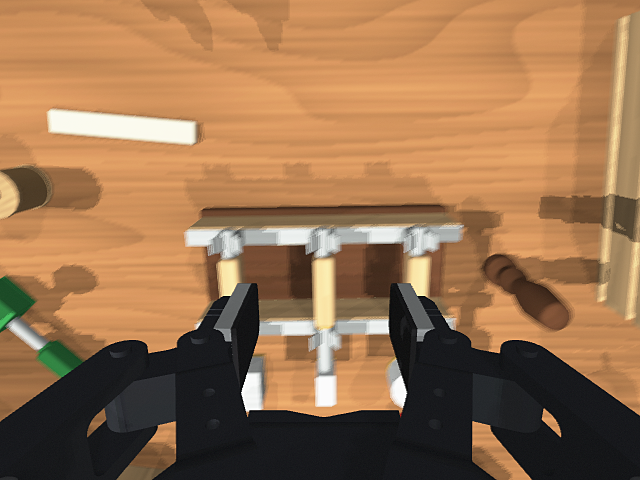

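Emit:
arm_command(increments=[[-0.85,-0.9,0,0,50],[-0.85,-0.9,0,0,50],[-0.75,-0.8,0,0,50],[0,0,0,0,50],[0,0,0,0,50]])

```text
time_s: 2.8
ee_pos: [0.4903, 0.2217, 0.2312]
eef_rot: [-0.017, -3.141, -0.001]
force: [-0.5, -0.6, 0.6]
grip_width: 0.05
```

```bash
python3 - <<'E'
from h import *
snap("wrist","w2")
plan((.496,.2126,.2),np.pi/2-.01)
crop("pics/w2.png",220,180,420,330,"pics/w2a.png",4)
E
```

```text
t 2.85 pos [0.4901 0.2221 0.2313] tilt 0.07 yang 89.45 F [-0.6 -0.2  0.3] grip 49.6
units [-0.24 -0.38  1.25] roll units 0.0
```

View pics/w2.png

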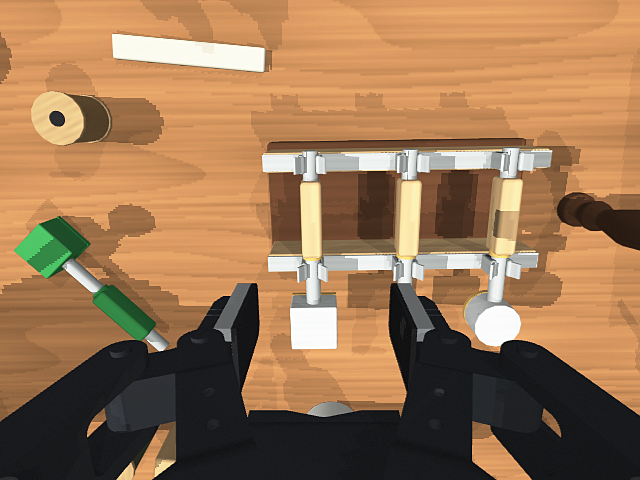

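View pics/w2a.png

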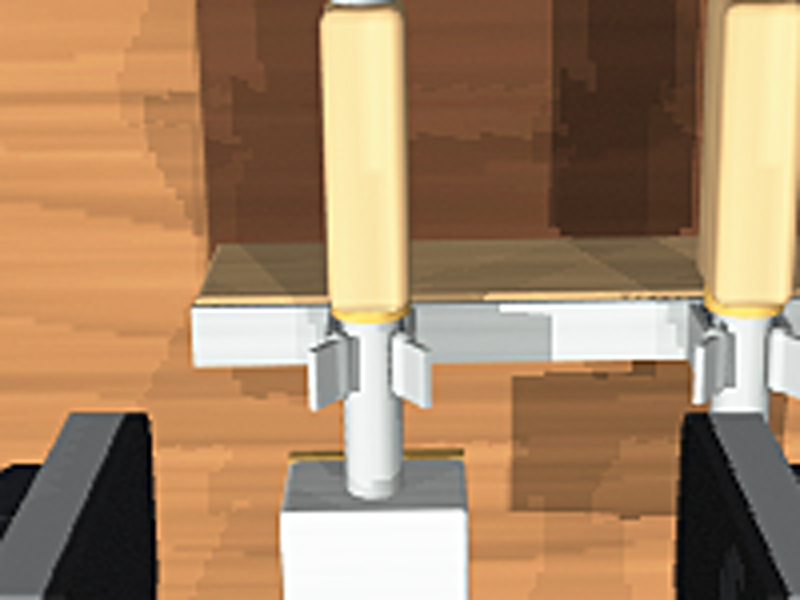

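```bash
python3 - <<'E'
from h import *
a=lambda x,y:np.array([325+x/5,210+y/5]); b=lambda x,y:np.array([195+x/5,180+y/5]); w=lambda x,y:np.array([220+x/4,180+y/4])
h=.019
W=[("w2",(-.06,-.008,.028),w(329,308)),("w2",(-.06,.008,.028),w(408,308)),("w2",(-.12,-.008,.028),w(322,12)),("w2",(-.12,.008,.028),w(402,12)),
("w2",(-h,-h,.03),w(283,508)),("w2",(-h,h,.03),w(467,508)),("w2",(h,-h,.03),np.array([291,349.])),("w2",(h,h,.03),np.array([337,349.]))]
q,r=fit(W,[.586,.212,0,.052]);print(q.round(4),r.round(1).tolist())
q,r=fit(W,[.586,.212,0],.052);print(q.round(4),r.round(1).tolist())
print("tri head top centre",tri(("w2",(313.8,327.5)),("s1",a(239,300)),("d1",b(500,290))))
g=pose(q[0],q[1],.052,q[2],(-.09,0,.018));print(g)
plan(g-[0,0,.019],np.pi/2+q[2])
E
```

```text
[0.5861 0.2142 0.0025 0.048 ] [[-0.1, 1.5], [0.4, 1.3], [-0.5, -0.3], [0.8, -0.5], [-0.9, 0.3], [-0.1, -0.3], [0.5, -0.3], [-0.1, -0.8]]
[0.5843 0.2142 0.0019] [[-0.3, 1.0], [0.5, 0.8], [-0.7, -1.9], [1.0, -2.1], [-1.2, 0.5], [0.2, -0.1], [0.1, 0.5], [0.1, -0.0]]
tri head top centre (array([0.58542929, 0.21328056, 0.0779923 ]), [np.float64(0.0009562780126832021), np.float64(0.0015143327435348283), np.float64(0.002152007218904415)])
[0.49428485 0.21406847 0.07      ]
t 2.85 pos [0.4901 0.2221 0.2313] tilt 0.07 yang 89.45 F [-0.6 -0.2  0.3] grip 49.6
units [-0.18 -0.32  7.21] roll units -0.13
```

Emit:
arm_command(increments=[[-0.2,-0.33,0.5,-0.1,50],[0,0,1,0,50],[0,0,1,0,50],[0,0,1,0,50],[0,0,0.5,0,50]])

```text
time_s: 3.48
ee_pos: [0.4949, 0.2118, 0.1294]
eef_rot: [-0.004, -3.139, 0.002]
force: [-0.3, 0.6, 0.5]
grip_width: 0.0503
```

```bash
python3 - <<'E'
from h import *
snap("wrist","w3")
plan((.495,.214,.05),np.pi/2)
E
```

```text
t 3.52 pos [0.4945 0.2116 0.1285] tilt 0.28 yang 89.85 F [-0.4  0.4 -0.3] grip 50.4
units [-0.03  0.1   3.14] roll units -0.03
```

View pics/w3.png

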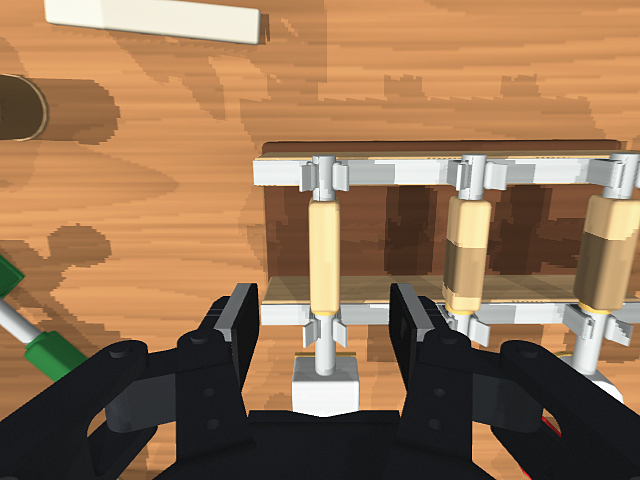

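Emit:
arm_command(increments=[[0,0.05,1,0,50],[0,0,1,0,50],[0,0,0.7,0,50],[0,0,0.4,0,50],[0,0,0,0,50]])

```text
time_s: 4.15
ee_pos: [0.496, 0.2136, 0.0537]
eef_rot: [-0.005, -3.141, 0.0]
force: [-0.6, -0.5, 1.3]
grip_width: 0.0499
```

```bash
python3 - <<'E'
from h import *
snap("wrist","w4");snap("side","d4")
plan((.495,.214,.05),np.pi/2)
crop("pics/d4.png",175,130,335,290,"pics/d4a.png",4)
E
```

```text
t 4.25 pos [0.4966 0.2138 0.0545] tilt 0.08 yang 89.82 F [-0.5  0.2  0.1] grip 50.0
units [0.06 0.01 0.18] roll units -0.04
```

View pics/w4.png

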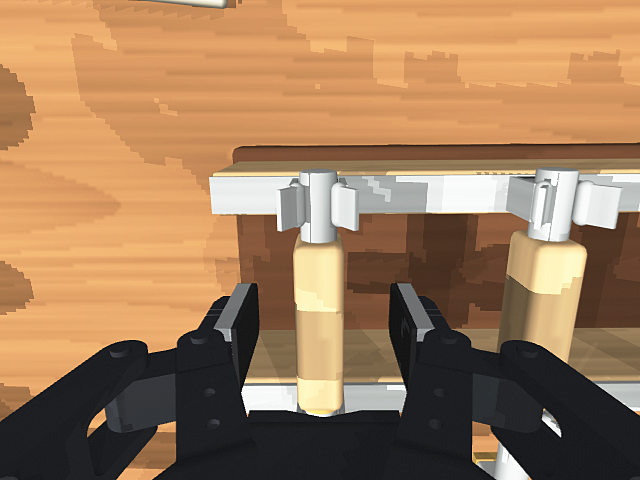

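View pics/d4a.png

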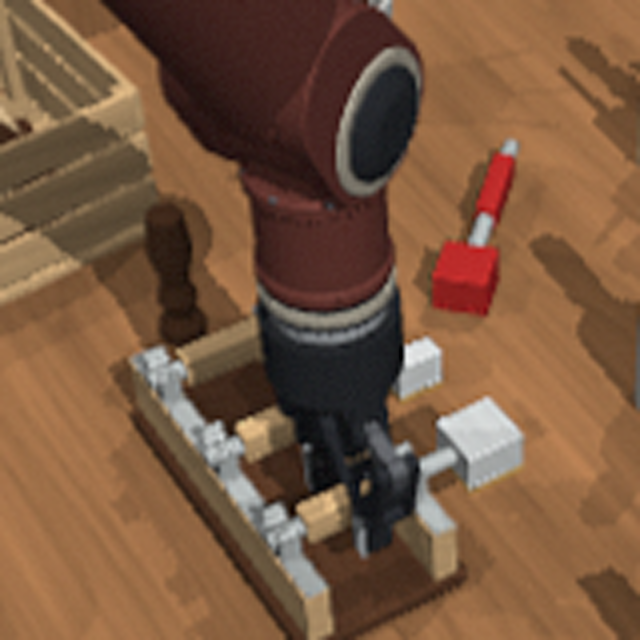

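Emit:
arm_command(increments=[[0,-0.04,0.15,0,40],[0,0,0,0,10],[0,0,0,0,5],[0,0,0,0,5],[0,0,0,0,5]])

```text
time_s: 4.88
ee_pos: [0.4961, 0.2125, 0.0502]
eef_rot: [0.004, 3.141, -0.0]
force: [-0.0, -1.5, 1.1]
grip_width: 0.0149
```

Emit:
arm_command(increments=[[0,0,0,0,5],[0,0,-0.2,0,5],[0,0,-0.3,0,5],[0,0,-0.4,0,5],[0,0,-0.4,0,5]])

```text
time_s: 5.5
ee_pos: [0.4965, 0.2129, 0.0841]
eef_rot: [0.005, 3.14, 0.001]
force: [-0.3, 0.2, -2.6]
grip_width: 0.0153
```

Emit:
arm_command(increments=[[0,0,-0.7,0,5],[0,0,-0.7,0,5],[0,0,-0.3,0,5],[0,0,0,0,5],[0,0,0,0,5]])

```text
time_s: 6.12
ee_pos: [0.4956, 0.2123, 0.1246]
eef_rot: [-0.005, -3.14, 0.001]
force: [-0.6, -0.2, -2.3]
grip_width: 0.0154
```

```bash
python3 - <<'E'
from h import *
snap("wrist","w5");snap("side","d5");snap("scene","s5")
plan((.5,-.2,.05),np.pi/2)
crop("pics/d5.png",175,130,335,290,"pics/d5a.png",4)
crop("pics/s5.png",330,180,450,300,"pics/s5a.png",5)
E
```

```text
t 6.28 pos [0.4956 0.2124 0.1244] tilt 0.09 yang 89.82 F [-0.  -1.  -2.1] grip 15.2
units [ -0.23 -16.49   2.99] roll units -0.04
```

View pics/w5.png

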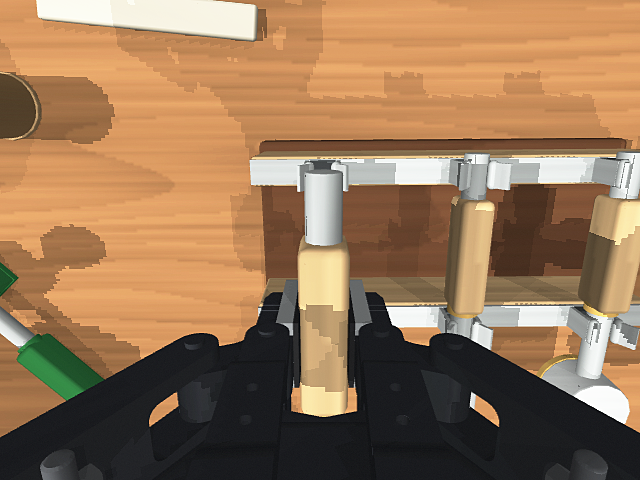

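View pics/d5a.png

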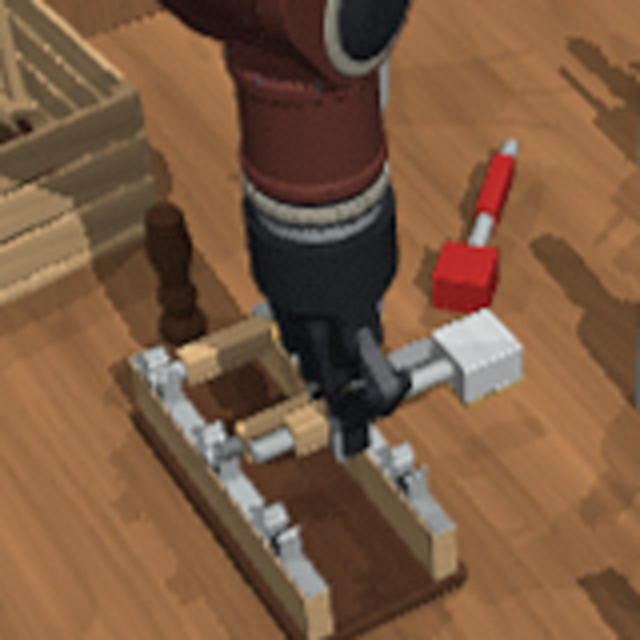

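View pics/s5a.png

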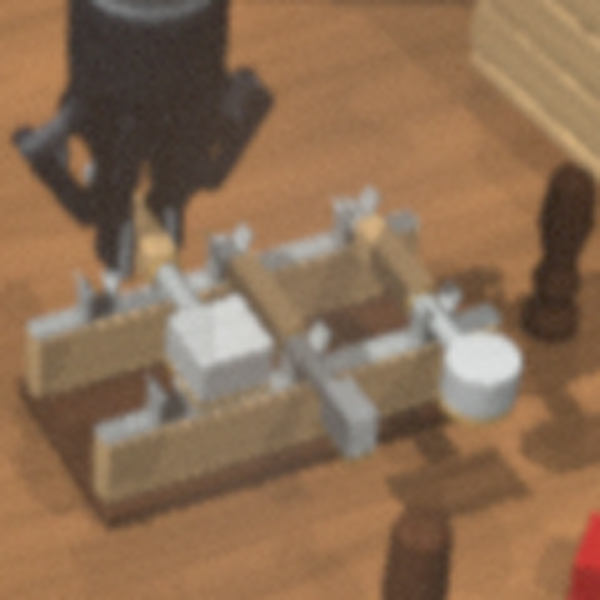

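```bash
python3 - <<'E'
from h import *
h=.019
a=lambda x,y:np.array([325+x/5,210+y/5]); b=lambda x,y:np.array([195+x/5,180+y/5])
A=lambda x,y:np.array([330+x/5,180+y/5]); B=lambda x,y:np.array([175+x/4,130+y/4])
def run(obs,p0):
    def f(q):
        R=Ro.from_euler('zyx',[q[3],q[4],0]).as_matrix()
        return np.concatenate([proj(n,q[:3]+R@np.array(P))-u for n,P,u in obs])
    r=least_squares(f,p0,loss='soft_l1');print(r.x.round(4),f(r.x).reshape(-1,2).round(1).tolist())
C=[(h,h,.03),(h,-h,.03),(-h,h,.03),(-h,-h,.03)]
o=[("s1",c,u) for c,u in zip(C,[a(290,308),a(222,333),a(255,262),a(188,300)])]+[("d1",c,u) for c,u in zip(C,[b(510,247),b(553,297),b(447,285),b(490,333)])]
o+=[("d1",(-.0195,0,.018),b(472,322)),("d1",(-.12,0,.018),b(268,407))]
run(o,[.585,.213,.052,0,0])
o=[("s5",c,u) for c,u in zip(C,[A(272,347),A(203,370),A(238,297),A(168,330)])]+[("d5",c,u) for c,u in zip(C,[B(487,311),B(523,352),B(433,340),B(470,376)])]
o+=[("d5",(-.0195,0,.018),B(452,369)),("d5",(-.142,0,.018),B(250,448)),("w5",(-.142,0,.024),np.array([323,173.]))]
run(o,[.585,.213,.125,0,0])
E
```

```text
[ 0.5858  0.2124  0.0485 -0.0105 -0.0116] [[-0.1, 1.8], [-0.7, 1.2], [-0.1, 1.1], [-0.7, -2.3], [0.2, -0.1], [0.1, -0.2], [-0.9, -1.4], [-1.1, -0.9], [-1.7, -0.3], [1.4, 0.5]]
[ 0.5838  0.2118  0.1227 -0.0138  0.0229] [[-0.2, 1.6], [-1.1, 1.3], [-0.5, 1.3], [-1.0, -1.2], [-0.1, -0.3], [-0.3, -0.6], [-1.0, -1.6], [-1.5, -0.4], [-1.6, 0.0], [-0.1, 0.9], [-0.0, 0.2]]
```

Emit:
arm_command(increments=[[0,-0.5,0,0,5],[0,-0.9,0,0,5],[0,-1,0,0,5],[0,-1,0,0.2,5],[0,-1,0,0.2,5]])

```text
time_s: 6.9
ee_pos: [0.495, 0.1004, 0.1249]
eef_rot: [-0.062, -3.141, 0.001]
force: [-0.7, -0.1, -1.4]
grip_width: 0.0153
```

Emit:
arm_command(increments=[[0,-1,0,0.2,5],[0,-1,0,0.2,5],[0,-1,0,0.2,5],[0,-1,0,0.2,5],[0,-0.6,0,0.06,5]])

```text
time_s: 7.52
ee_pos: [0.4866, -0.0146, 0.125]
eef_rot: [-0.182, -3.136, 0.002]
force: [-0.3, 0.7, -1.1]
grip_width: 0.0151
```

Emit:
arm_command(increments=[[0,-0.2,0,0,5],[0,0,0,0,5],[0,0,0,0,5]])

```text
time_s: 7.9
ee_pos: [0.4868, -0.0159, 0.1251]
eef_rot: [0.174, 3.137, 0.001]
force: [0.7, 0.9, -2.0]
grip_width: 0.015
```

```bash
python3 - <<'E'
from h import *
snap("wrist","w6");snap("side","d6")
p=np.load("est.npz")["p"]
plan(pose(p[0],p[1],.058,p[2],(-.0885,0,0)),np.pi/2+p[2])
crop("pics/d6.png",300,230,500,430,"pics/d6a.png",3)
E
```

```text
t 8.0 pos [ 0.4868 -0.016   0.1251] tilt 0.03 yang 83.63 F [ 0.  -0.1 -1.9] grip 15.2
units [-1.82 -7.38  2.68] roll units 0.01
```

View pics/w6.png

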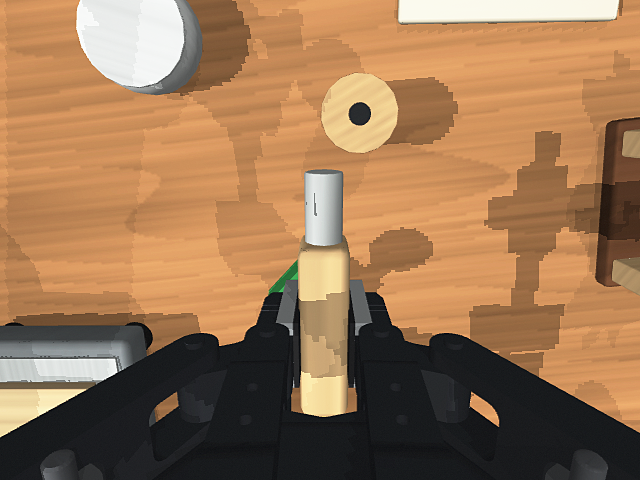

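View pics/d6a.png

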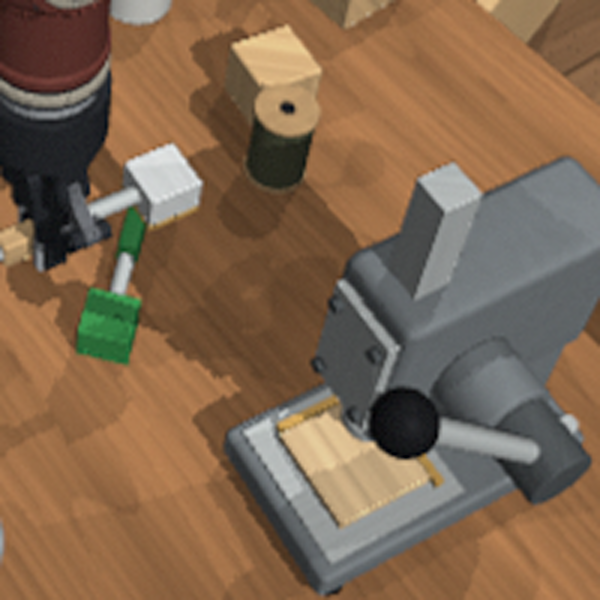

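Emit:
arm_command(increments=[[0,-0.7,-1,0,5],[0,-0.8,-1,0,5],[0,-0.8,-1,0,5],[0,-0.8,-1,0,5],[0,-0.4,-0.5,0,5]])

```text
time_s: 8.62
ee_pos: [0.4771, -0.1049, 0.2388]
eef_rot: [0.179, 3.135, -0.001]
force: [0.3, -0.0, -2.5]
grip_width: 0.015
```

Emit:
arm_command(increments=[[0,0,0,0,5],[0,0,0,0,5]])

```text
time_s: 8.88
ee_pos: [0.4762, -0.1026, 0.2365]
eef_rot: [-0.174, -3.134, -0.002]
force: [0.2, 0.6, -2.1]
grip_width: 0.015
```

```bash
python3 - <<'E'
from h import *
snap("wrist","w7")
p=np.load("est.npz")["p"]
plan(pose(p[0],p[1],.058,p[2],(-.0885,0,0)),np.pi/2+p[2])
crop("pics/d6.png",370,340,480,430,"pics/d6b.png",7)
crop("pics/w7.png",0,200,260,400,"pics/w7a.png",3)
E
```

```text
t 8.93 pos [ 0.4762 -0.1026  0.2364] tilt 0.16 yang 83.64 F [-0.3 -0.1 -2.3] grip 15.6
units [-1.87 -3.9   7.13] roll units 0.02
```

View pics/w7.png

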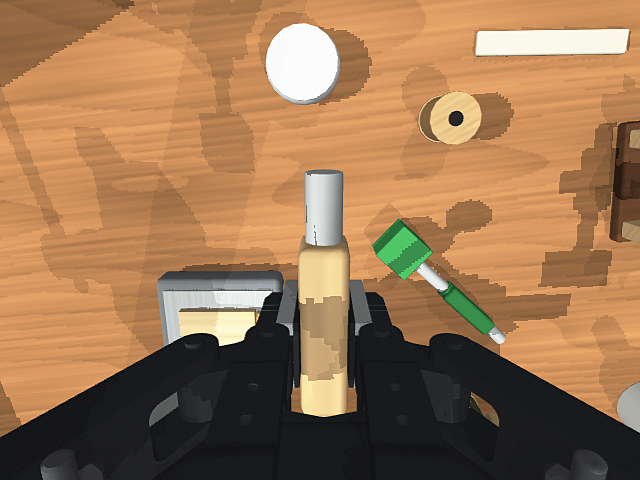

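View pics/w7a.png

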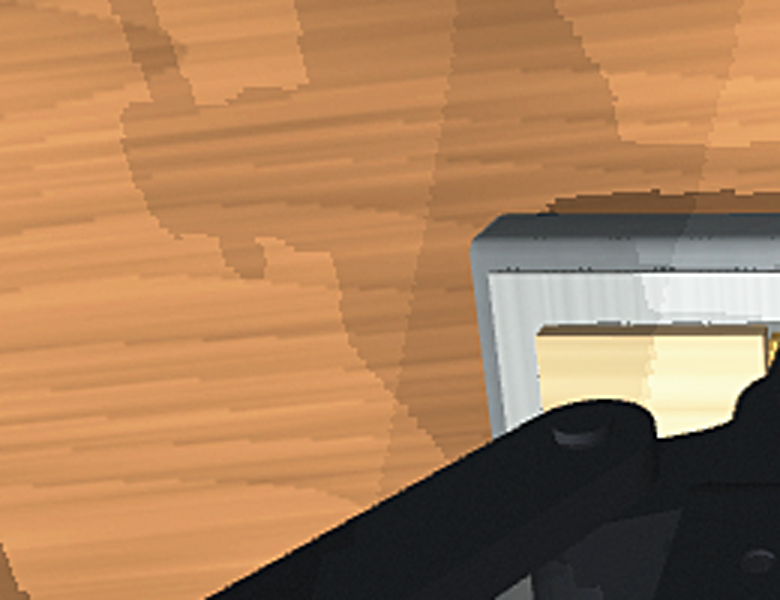

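View pics/d6b.png

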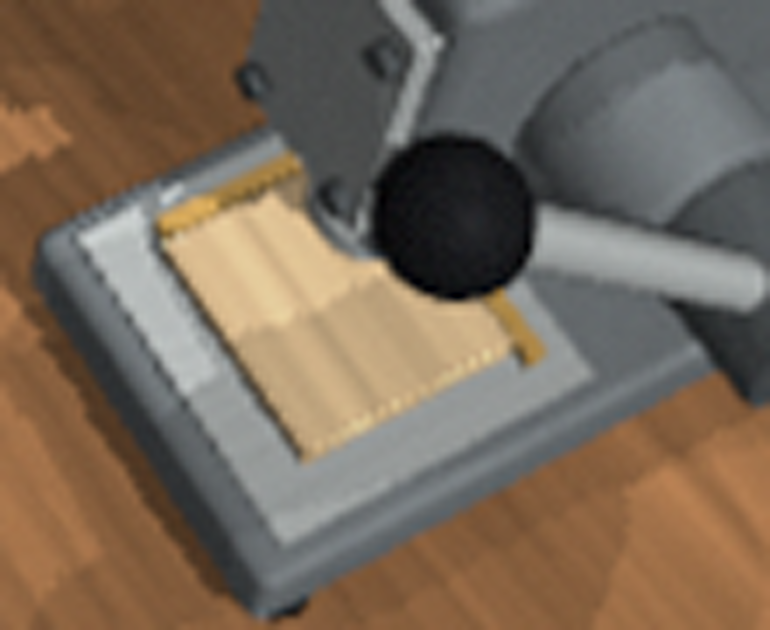

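```bash
python3 - <<'E'
from h import *
B=lambda x,y:np.array([370+x/7,340+y/7]);A=lambda x,y:np.array([x/3,200+y/3])
t=.035
S=[("d6",(-t,t,0),B(162,240)),("d6",(-t,-t,0),B(300,457)),("d6",(t,-t,0),B(517,350))]
W=[("w7",(-t,t,0),A(767,334)),("w7",(-t,-t,0),A(537,333))]
for nm,o in [("side",S),("wrist",W),("both",S+W)]:
    q,r=fit(o,[.6,-.21,-.11],.048);print(nm,q.round(4),r.round(1).tolist())
q,r=fit(S+W,[.6,-.21,-.11,.048]);print(q.round(4))
for i in (0,1):print(tri((S[i][0],S[i][2]),(W[i][0],W[i][2])))
E
```

```text
side [ 0.5978 -0.2166 -0.137 ] [[0.0, -0.1], [0.2, 0.0], [-0.2, 0.1]]
wrist [ 0.5975 -0.2121 -0.1163] [[0.1, -0.0], [-0.1, 0.0]]
both [ 0.5977 -0.2138 -0.1351] [[-0.9, -1.1], [-0.8, -1.2], [-1.2, -1.1], [-1.0, 1.1], [-1.3, -0.2]]
[ 0.6003 -0.2146 -0.1263  0.042 ]
(array([ 0.57050834, -0.17503992,  0.04102572]), [np.float64(0.000339499472871734), np.float64(0.0003394994728717646)])
(array([ 0.56071406, -0.24497308,  0.0427525 ]), [np.float64(0.0003226201982602367), np.float64(0.00032262019826006974)])
```

Emit:
arm_command(increments=[[0,0,0.8,0.07,5],[0,0,1,0,5],[0,0,1,0,5],[0,0,1,0,5],[0,0,1,0,5]])

```text
time_s: 9.55
ee_pos: [0.4765, -0.1029, 0.116]
eef_rot: [-0.184, -3.135, -0.001]
force: [-0.1, -0.3, -2.7]
grip_width: 0.0153
```

Emit:
arm_command(increments=[[0,0,1,0,5],[0,0,0.8,0,5],[0,0,0.5,0,5],[0,0,0,0,5]])

```text
time_s: 10.05
ee_pos: [0.4762, -0.1034, 0.0591]
eef_rot: [-0.186, -3.134, -0.001]
force: [0.3, -0.0, -1.5]
grip_width: 0.0151
```

```bash
python3 - <<'E'
from h import *
snap("side","d8");snap("wrist","w8")
p=(.598,-.2137,-.12)
plan(pose(p[0],p[1],.056,p[2],(-.0885,0,0)),np.pi/2+p[2])
crop("pics/d8.png",330,260,490,430,"pics/d8a.png",4)
E
```

```text
t 10.15 pos [ 0.4772 -0.1039  0.0603] tilt 0.04 yang 83.19 F [ 1.2 -0.8 -1.9] grip 15.1
units [-1.78 -3.79  0.17] roll units 0.01
```

View pics/d8a.png

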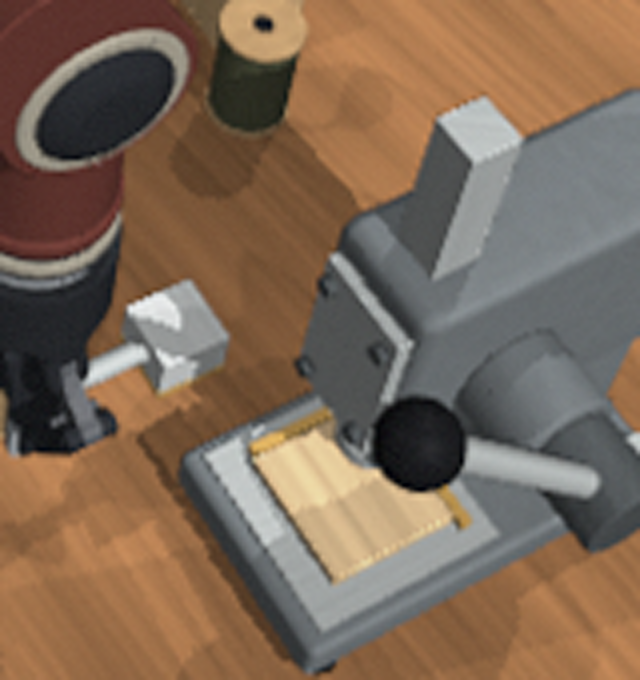

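View pics/w8.png

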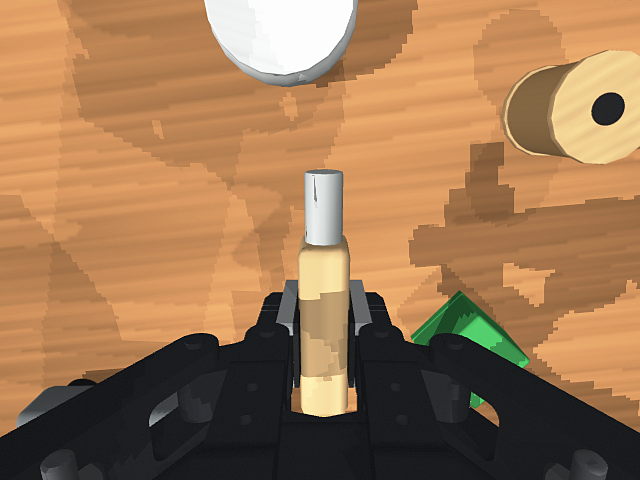

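```bash
python3 - <<'E'
from h import *
snap("scene","s8")
crop("pics/s8.png",120,100,360,300,"pics/s8a.png",3)
print(tool()[2]["joint_positions"].round(3))
E
```

```text
[ 0.187  0.629 -0.025  2.056  0.034  0.456  1.588]
```

View pics/s8a.png

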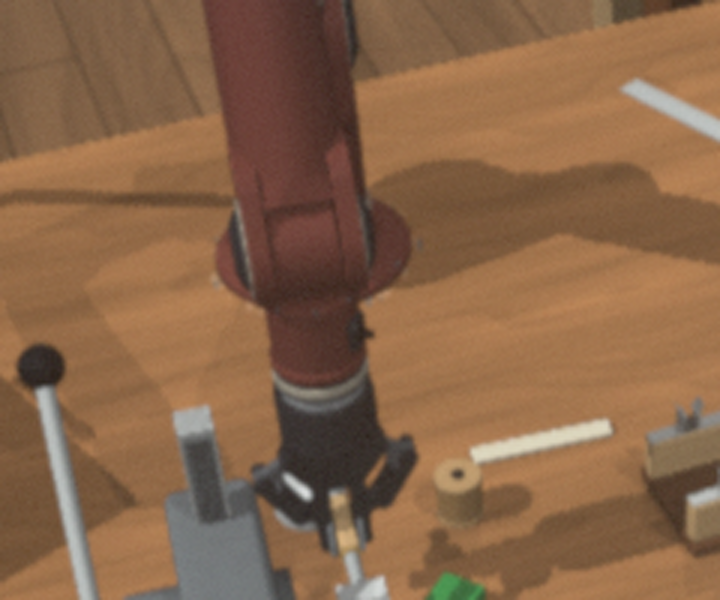

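View pics/d8.png

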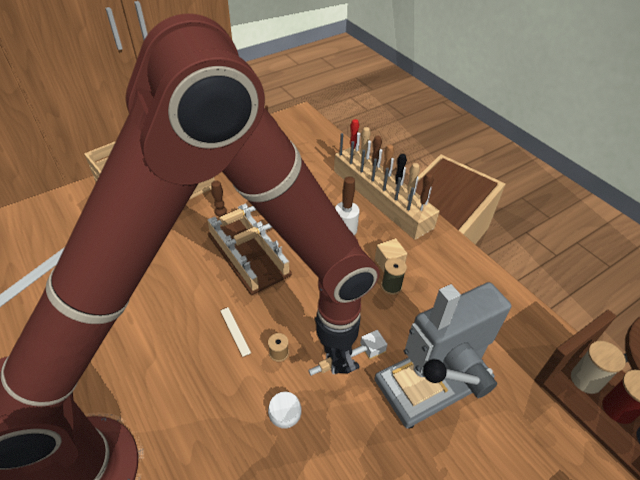

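```bash
python3 - <<'E'
from h import *
p,R,s=tool()
rad=p[:2]/np.linalg.norm(p[:2]); tan=np.array([-rad[1],rad[0]])
for off in (-.045,-.055,-.065):
    o,v=ray("d8",(354,283))
    # intersect plane (X-p).tan=off
    t=(off-(o[:2]-p[:2])@tan)/(v[:2]@tan);X=o+t*v
    print(off,X.round(3),"radial off from tool axis",((X[:2]-p[:2])@rad).round(3),"range",round(t,3), "px/m",496.5/t)
E
```

```text
-0.045 [ 0.464 -0.147  0.381] radial off from tool axis -0.003 range 0.708 px/m 701.0158804935037
-0.055 [ 0.457 -0.156  0.395] radial off from tool axis -0.009 range 0.689 px/m 720.1010987243419
-0.065 [ 0.449 -0.164  0.41 ] radial off from tool axis -0.015 range 0.671 px/m 740.2545943478118
```

Emit:
arm_command(increments=[[-0.2,-0.7,0.1,0,5],[-0.3,-0.8,0,0,5],[-0.4,-0.8,0,0,5],[-0.4,-0.7,0,0,5],[-0.3,-0.4,0,0,5]])

```text
time_s: 10.82
ee_pos: [0.507, -0.1947, 0.0584]
eef_rot: [0.189, 3.134, -0.002]
force: [-0.1, 0.9, -1.5]
grip_width: 0.0148
```

Emit:
arm_command(increments=[[-0.1,-0.35,0,0,5],[0,0,0,0,5],[0,0,0,0,5]])

```text
time_s: 11.2
ee_pos: [0.5075, -0.2012, 0.0575]
eef_rot: [-0.186, -3.135, -0.001]
force: [-0.2, -0.4, -3.2]
grip_width: 0.015
```

```bash
python3 - <<'E'
from h import *
snap("side","d9");snap("wrist","w9")
p=(.598,-.2137,-.12)
plan(pose(p[0],p[1],.056,p[2],(-.0885,0,0)),np.pi/2+p[2])
crop("pics/d9.png",350,300,490,420,"pics/d9a.png",5)
E
```

```text
t 11.3 pos [ 0.5076 -0.2012  0.0575] tilt 0.05 yang 83.24 F [-0.1  0.4 -1.6] grip 15.2
units [-0.11 -0.06  0.06] roll units 0.02
```

View pics/d9a.png

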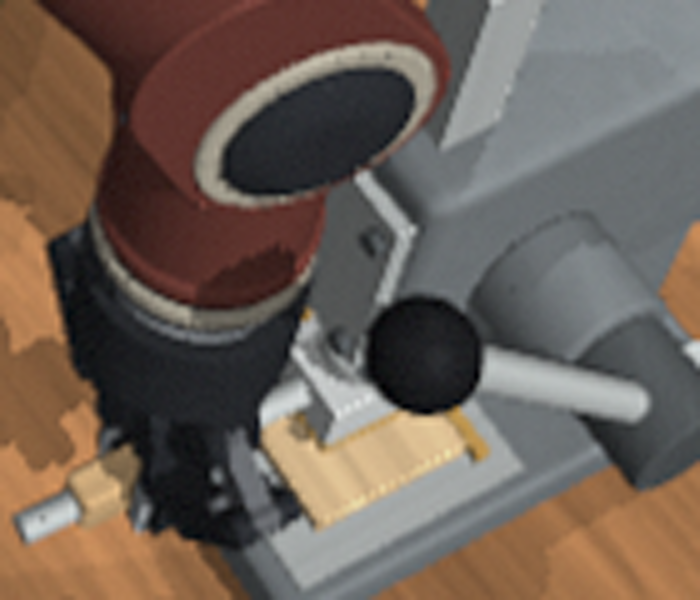

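View pics/w9.png

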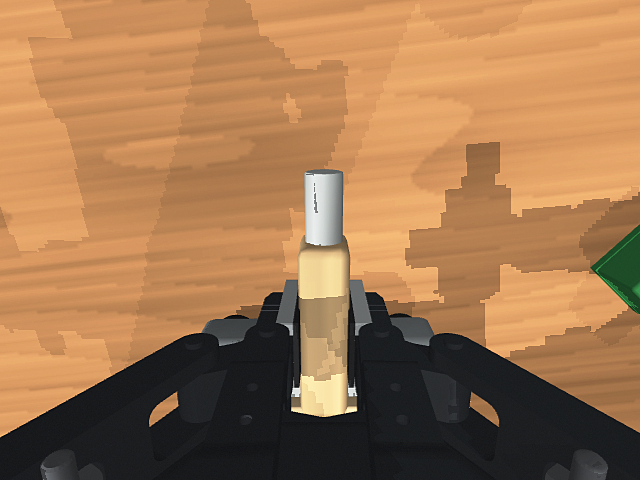

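```bash
python3 - <<'E'
from h import *
crop("pics/d9.png",395,350,455,410,"pics/d9b.png",10)
p=(.598,-.2137,-.12)
for P in [(-.019,-.019,.0595),(.019,-.019,.0595),(-.019,-.019,.0895),(-.019,.019,.0895),(-.035,-.035,.048),(.035,-.035,.048),(-.035,.035,.048)]:
    u=proj("d9",pose(p[0],p[1],0,p[2],P));print(P,((u-[395,350])*10).round(0))
E
```

```text
(-0.019, -0.019, 0.0595) [207. 406.]
(0.019, -0.019, 0.0595) [371. 322.]
(-0.019, -0.019, 0.0895) [234. 332.]
(-0.019, 0.019, 0.0895) [118. 164.]
(-0.035, -0.035, 0.048) [175. 541.]
(0.035, -0.035, 0.048) [477. 384.]
(-0.035, 0.035, 0.048) [-28. 234.]
```

View pics/d9b.png

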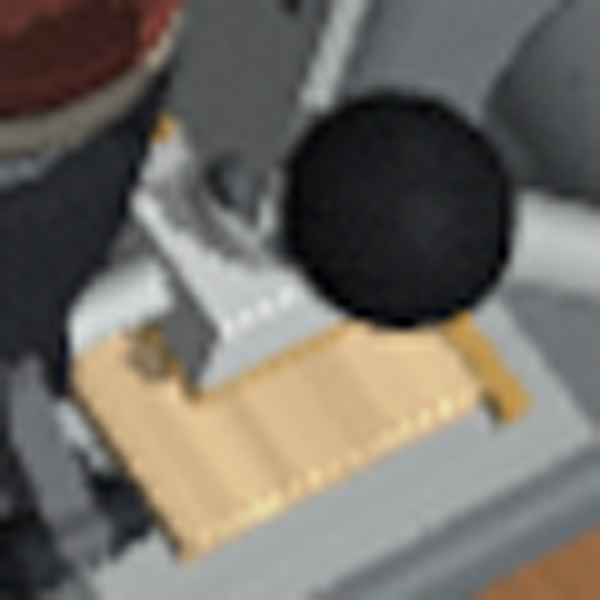

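Emit:
arm_command(increments=[[-0.1,-0.12,0.1,0,5],[0,0,0.15,0,5],[0,0,0.1,0,5],[0,0,0,0,5]])

```text
time_s: 11.8
ee_pos: [0.5096, -0.2053, 0.0484]
eef_rot: [-0.187, -3.135, -0.0]
force: [-0.8, -0.4, -1.6]
grip_width: 0.0151
```

```bash
python3 - <<'E'
from h import *
snap("side","d10");snap("wrist","w10")
p=(.598,-.2137,-.12)
plan(pose(p[0],p[1],.046,p[2],(-.0885,0,0)),np.pi/2+p[2])
crop("pics/d10.png",395,350,455,410,"pics/d10b.png",10)
crop("pics/w10.png",180,270,460,370,"pics/w10a.png",2.8)
E
```

```text
t 11.9 pos [ 0.5099 -0.2054  0.0488] tilt 0.01 yang 83.17 F [ 0.1  0.4 -3.1] grip 15.2
units [0.   0.09 0.11] roll units 0.01
```

View pics/d10b.png

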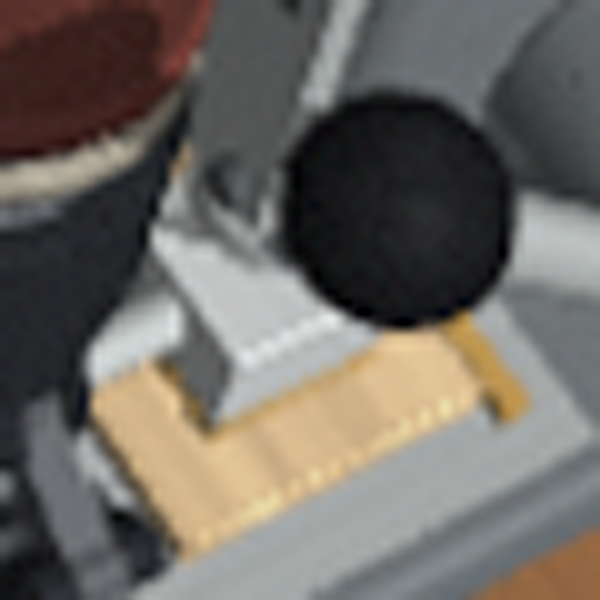

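View pics/w10a.png

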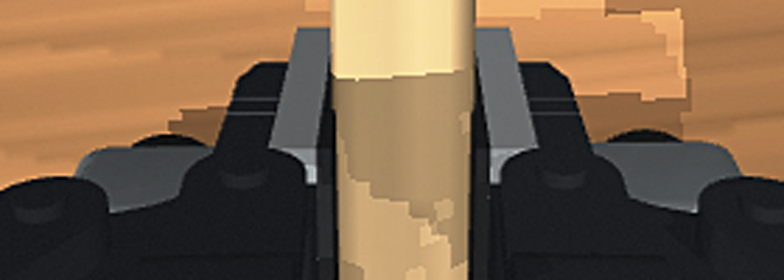

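Emit:
arm_command(increments=[[0,0,0.07,0,5],[0,0,0.04,0,5],[0,0,0.03,0,5],[0,0,0,0,5]])

```text
time_s: 12.4
ee_pos: [0.51, -0.2055, 0.0462]
eef_rot: [0.187, 3.135, -0.0]
force: [-2.6, 0.4, 6.4]
grip_width: 0.0151
```

Contact with the tag (force now +6 N up). Release.

Emit:
arm_command(increments=[[0,0,-0.03,0,18],[0,0,0,0,25],[0,0,0,0,40],[0,0,0,0,40]])

```text
time_s: 12.9
ee_pos: [0.51, -0.2055, 0.046]
eef_rot: [0.187, 3.136, -0.0]
force: [0.7, 0.4, 0.5]
grip_width: 0.0398
```

```bash
python3 - <<'E'
from h import *
snap("side","d11");snap("wrist","w11")
p=(.598,-.2137,-.12)
plan(pose(p[0],p[1],.046,p[2],(-.0885,0,0)),np.pi/2+p[2])
crop("pics/d11.png",395,350,455,410,"pics/d11b.png",10)
E
```

```text
t 13.0 pos [ 0.5099 -0.2055  0.0459] tilt 0.01 yang 83.17 F [-0.2 -0.7  0.6] grip 40.2
units [ 0.    0.09 -0.  ] roll units 0.01
```

View pics/d11b.png

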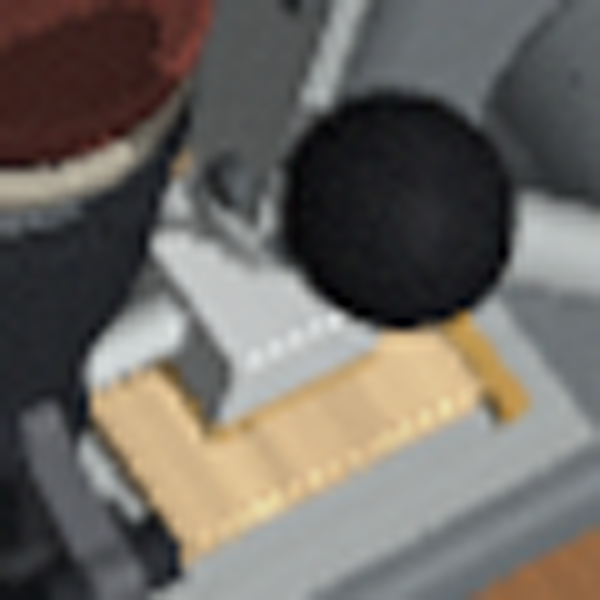

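View pics/w11.png

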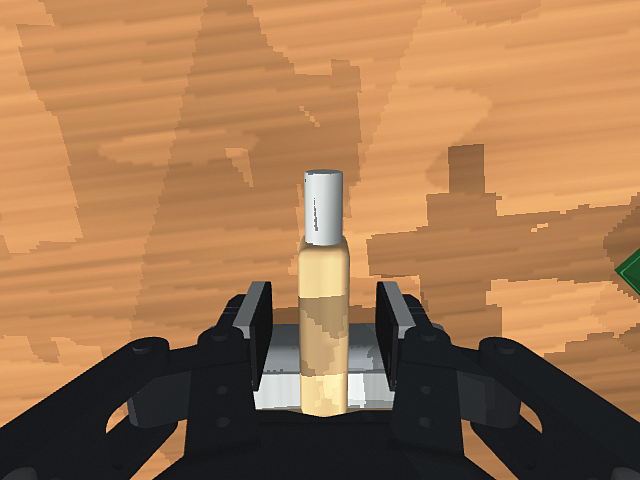

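Emit:
arm_command(increments=[[0,0,-0.3,0,50],[0,0,-0.7,0,50],[0,0,-1,0,50],[0,0,-1,0,50],[0,0,-1,0,50]])

```text
time_s: 13.62
ee_pos: [0.5099, -0.2055, 0.1474]
eef_rot: [0.187, 3.136, -0.0]
force: [-0.8, 0.0, -0.6]
grip_width: 0.05
```

Emit:
arm_command(increments=[[0.3,0,-1,0,55],[0.5,0,-1,0,55],[0.5,0,-1,0,55],[0.5,0,-1,0,55],[0.3,0,-1,0,55]])

```text
time_s: 14.25
ee_pos: [0.4569, -0.1991, 0.2724]
eef_rot: [0.187, 3.136, -0.0]
force: [0.2, 0.1, -0.6]
grip_width: 0.0548
```

Emit:
arm_command(increments=[[0,0,-1,0,55],[0,0,-1,0,55],[0,0,-1,0,55],[0,0,-1,0,55],[0,0,-0.5,0,55]])

```text
time_s: 14.88
ee_pos: [0.4579, -0.1992, 0.3853]
eef_rot: [0.187, 3.134, -0.001]
force: [-0.2, -0.4, -0.3]
grip_width: 0.0549
```

```bash
python3 - <<'E'
from h import *
snap("side","d12");snap("scene","s12");snap("wrist","w12")
p=(.598,-.2137,-.12)
k=pose(p[0],p[1],0,p[2],(.03-.19*np.cos(.85),-.092,.328));print(k)
plan(k-[0,0,.021],np.pi/2+p[2])
print("box",onz("s12",(75,275),0))
crop("pics/d12.png",370,320,480,410,"pics/d12b.png",7)
E
```

```text
[ 0.49227571 -0.29361823  0.328     ]
t 15.03 pos [ 0.4577 -0.1991  0.3837] tilt 0.02 yang 83.17 F [-0.2  0.2 -0.4] grip 54.8
units [-1.82 -3.59  3.07] roll units 0.01
box [ 0.22200779 -0.46892152  0.        ]
```

View pics/d12b.png

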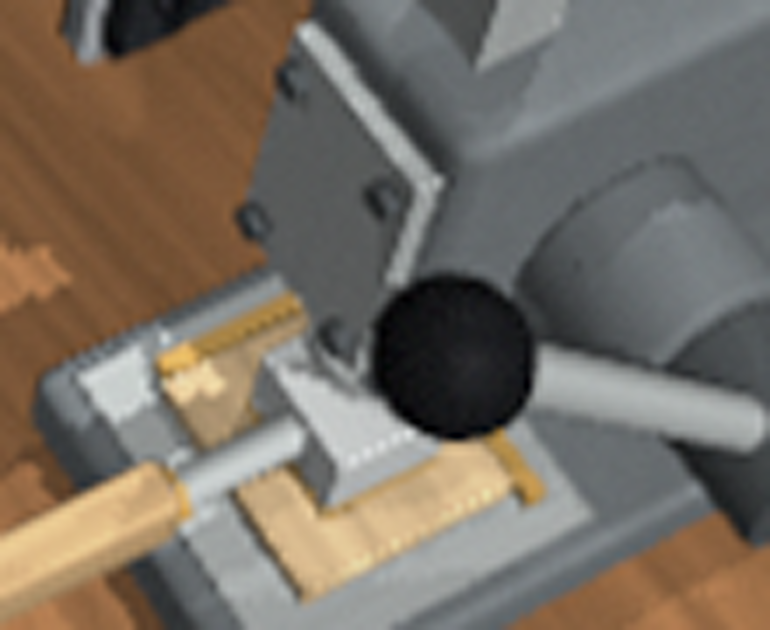

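View pics/s12.png

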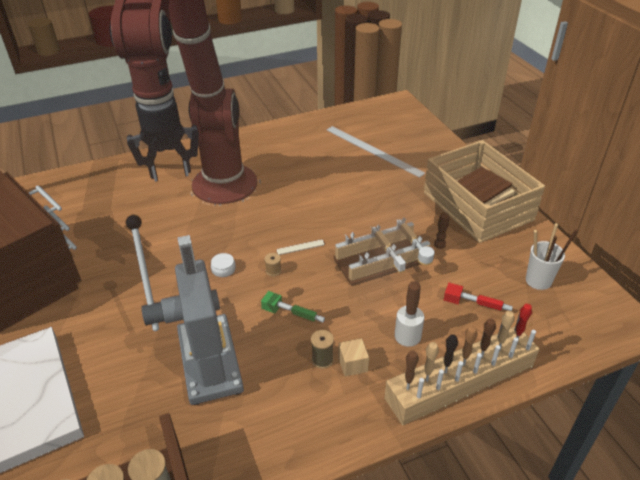

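View pics/w12.png

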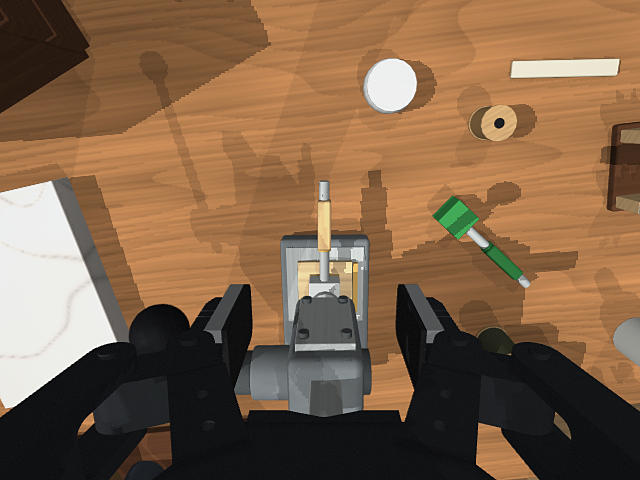

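```bash
python3 - <<'E'
from h import *
crop("pics/w12.png",270,225,380,315,"pics/w12a.png",7)
E
```

```text
(no output)
```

View pics/w12a.png

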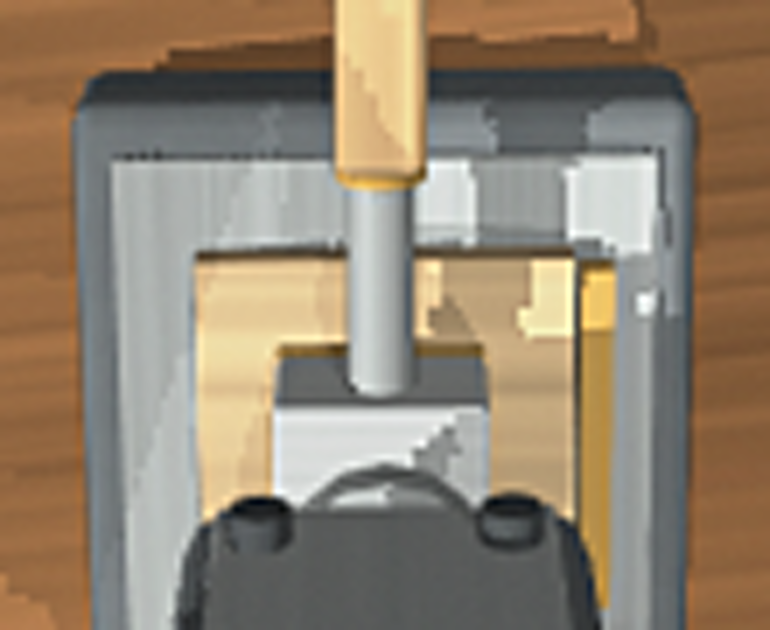

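Emit:
arm_command(increments=[[-0.3,-0.7,0,0,60],[-0.4,-0.9,0,0,60],[-0.5,-0.9,0,0,60],[-0.4,-0.7,0,0,60],[-0.22,-0.39,0,0,60]])

```text
time_s: 15.65
ee_pos: [0.492, -0.296, 0.3819]
eef_rot: [-0.191, -3.133, -0.0]
force: [-0.2, 0.2, -0.5]
grip_width: 0.0596
```

Emit:
arm_command(increments=[[0,0,0,0,60],[0,0,0,0,60]])

```text
time_s: 15.9
ee_pos: [0.4923, -0.293, 0.3834]
eef_rot: [-0.186, -3.136, -0.001]
force: [0.4, 1.3, -0.5]
grip_width: 0.0603
```

```bash
python3 - <<'E'
from h import *
snap("wrist","w13");snap("side","d13")
p=(.598,-.2137,-.12)
k=pose(p[0],p[1],0,p[2],(.03-.19*np.cos(.85),-.092,.328))
plan(k-[0,0,.021],np.pi/2+p[2])
crop("pics/d13.png",350,180,510,400,"pics/d13b.png",3)
E
```

```text
t 16.0 pos [ 0.4923 -0.2929  0.3838] tilt 0.02 yang 83.24 F [-0.2 -0.3  0.4] grip 59.9
units [-0.   -0.03  3.07] roll units 0.02
```

View pics/w13.png

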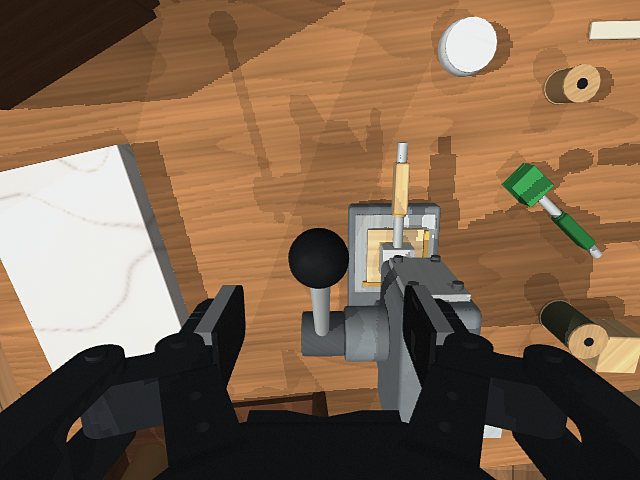

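View pics/d13b.png

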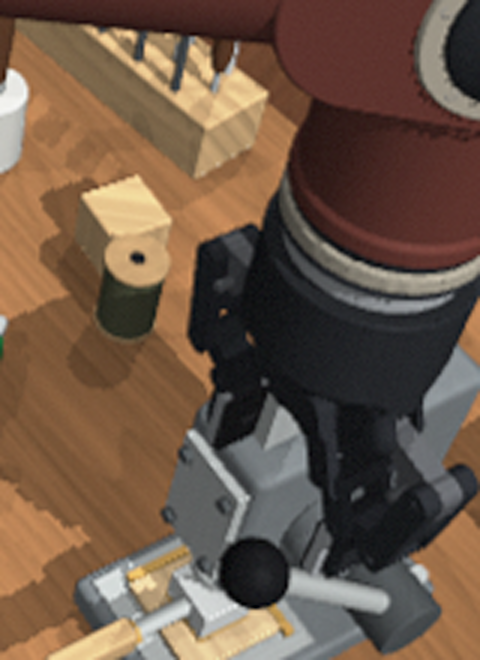

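```bash
python3 - <<'E'
from h import *
a=tri(("w13",(318.8,258.3)),("w12",(160,332.)));print(a)
a=tri(("w13",(318.8,258.3)),("s1",(110+71/3,200+66/3)),("d1",(360+299/4,270+403/4)));print(a)
plan(a[0]-[0,0,.021],np.pi/2-.12)
E
```

```text
(array([ 0.4931402 , -0.29437945,  0.32727581]), [np.float64(0.00031946404538240144), np.float64(0.0003194640453823816)])
(array([ 0.49240606, -0.29475911,  0.33081792]), [np.float64(0.0006773594975977449), np.float64(0.0015498760692080056), np.float64(0.0021884292700943037)])
t 16.0 pos [ 0.4923 -0.2929  0.3838] tilt 0.02 yang 83.24 F [-0.2 -0.3  0.4] grip 59.9
units [-0.01 -0.07  2.96] roll units 0.02
```

Emit:
arm_command(increments=[[-0.02,-0.07,1,0,60],[0,0,1,0,60],[0,0,0.7,0,60],[0,0,0.35,0,60],[0,0,0,0,60]])

```text
time_s: 16.62
ee_pos: [0.4925, -0.2952, 0.3073]
eef_rot: [-0.186, -3.136, -0.0]
force: [0.1, -0.4, 0.4]
grip_width: 0.0599
```

```bash
python3 - <<'E'
from h import *
snap("wrist","w14");snap("side","d14")
plan((.4928,-.2945,.307),np.pi/2-.12)
crop("pics/d14.png",350,220,510,400,"pics/d14b.png",4)
E
```

```text
t 16.73 pos [ 0.4931 -0.2956  0.3083] tilt 0.1 yang 83.18 F [-0.2 -0.1  0.5] grip 59.8
units [0.02 0.04 0.05] roll units 0.01
```

View pics/w14.png

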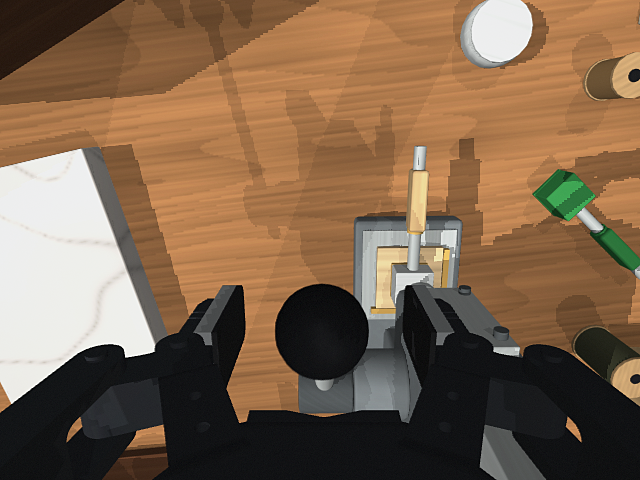

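View pics/d14b.png

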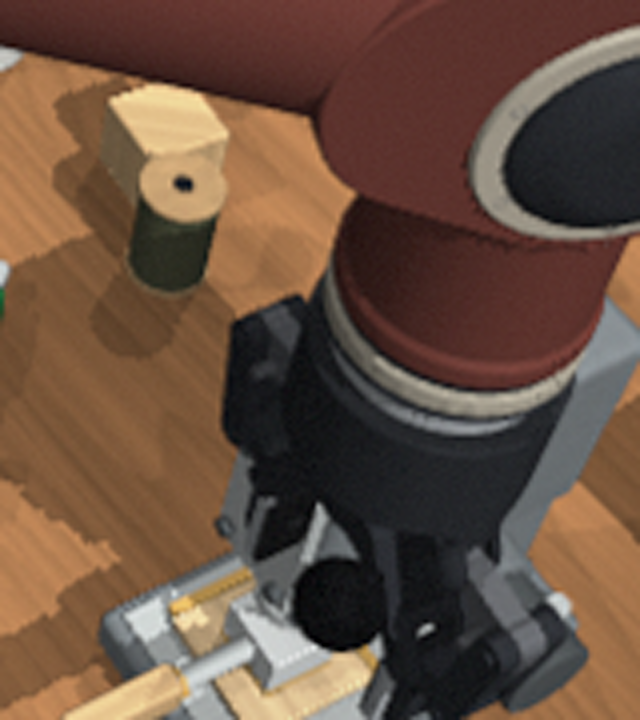

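Emit:
arm_command(increments=[[0.02,0.03,0.12,0,45],[0,0,0,0,30],[0,0,0,0,20],[0,0,0,0,20],[0,0,0,0,20]])

```text
time_s: 17.35
ee_pos: [0.4921, -0.2958, 0.3049]
eef_rot: [0.188, 3.135, -0.003]
force: [-2.5, -2.3, 2.8]
grip_width: 0.0295
```

```bash
python3 - <<'E'
from h import *
p,R,s=tool();print(p,s["force"].round(1),s["ft_torque"].round(2),s["grip_width"])
ax=pose(.598,-.2137,0,-.12,(.03,-.092,.185));print("axle",ax)
# rows along arc, tool frame: x_tool ~ -press x ; z down. 20 rows from .85 to 0
phis=.85-np.cumsum([.02,.04]+[.05]*14+[.04,.03,.02,0])
prev=.85
for i,f in enumerate(phis):
    dx=-.19*(np.cos(f)-np.cos(prev)); dz=.19*(np.sin(f)-np.sin(prev)); prev=f
    print(i,round(f,3),"tool dx %.2f dz %.2f"%(-dx/.025,-dz/.025))
E
```

```text
[ 0.49206351 -0.29579616  0.30490446] [-2.5 -2.3  2.8] [-0.64  0.25  0.04] 0.029486135815446915
axle [ 0.61677074 -0.30862976  0.185     ]
0 0.83 tool dx 0.11 dz 0.10
1 0.79 tool dx 0.22 dz 0.21
2 0.74 tool dx 0.26 dz 0.27
3 0.69 tool dx 0.25 dz 0.29
4 0.64 tool dx 0.23 dz 0.30
5 0.59 tool dx 0.22 dz 0.31
6 0.54 tool dx 0.20 dz 0.32
7 0.49 tool dx 0.19 dz 0.33
8 0.44 tool dx 0.17 dz 0.34
9 0.39 tool dx 0.15 dz 0.35
10 0.34 tool dx 0.14 dz 0.35
11 0.29 tool dx 0.12 dz 0.36
12 0.24 tool dx 0.10 dz 0.37
13 0.19 tool dx 0.08 dz 0.37
14 0.14 tool dx 0.06 dz 0.37
15 0.09 tool dx 0.04 dz 0.38
16 0.05 tool dx 0.02 dz 0.30
17 0.02 tool dx 0.01 dz 0.23
18 -0.0 tool dx 0.00 dz 0.15
19 -0.0 tool dx 0.00 dz -0.00
```

Emit:
arm_command(increments=[[0.11,0,0.1,0,20],[0.22,0,0.21,0,20],[0.26,0,0.27,0,20],[0.25,0,0.29,0,20],[0.23,0,0.3,0,20]])

```text
time_s: 17.98
ee_pos: [0.467, -0.2931, 0.2772]
eef_rot: [0.189, 3.13, -0.005]
force: [-1.1, -3.0, 7.9]
grip_width: 0.0293
```

```bash
python3 - <<'E'
from h import *
snap("wrist","w15");snap("side","d15")
p,R,s=tool();print(p,s["force"].round(1),s["ft_torque"].round(2),s["grip_width"])
crop("pics/d15.png",330,240,510,420,"pics/d15b.png",3)
E
```

```text
[ 0.46644054 -0.29297535  0.27632749] [-1.  -4.   7.5] [-0.65 -0.13  0.02] 0.029395468788853327
```

View pics/w15.png

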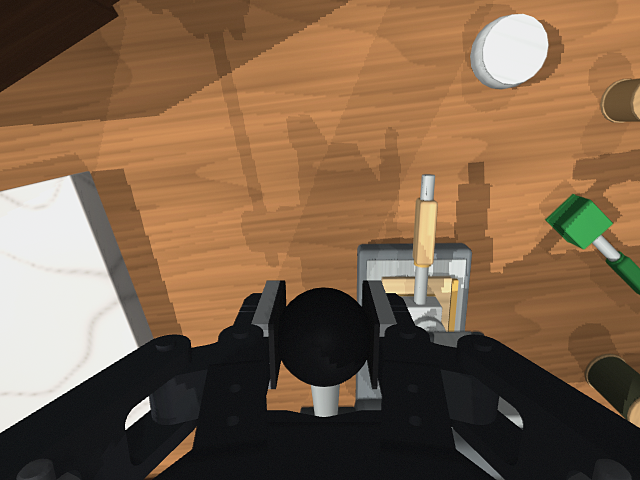

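View pics/d15b.png

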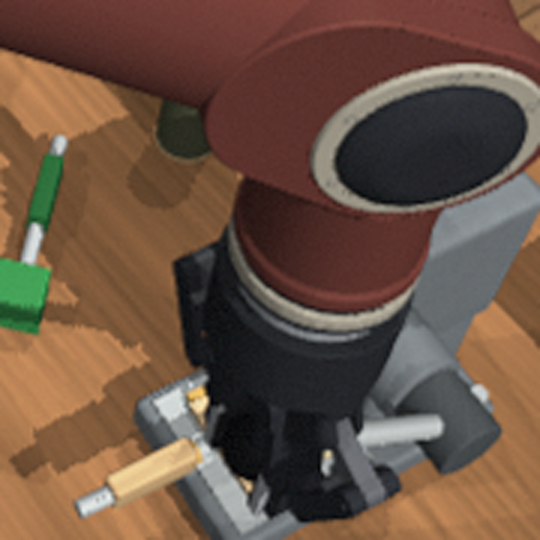

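Emit:
arm_command(increments=[[0.22,0,0.31,0,20],[0.2,0,0.32,0,20],[0.19,0,0.33,0,20],[0.17,0,0.34,0,20],[0.15,0,0.35,0,20]])

```text
time_s: 18.7
ee_pos: [0.4449, -0.2907, 0.2357]
eef_rot: [0.188, 3.129, -0.006]
force: [-0.2, -3.0, 6.4]
grip_width: 0.0294
```

Emit:
arm_command(increments=[[0.14,0,0.35,0,20],[0.12,0,0.36,0,20],[0.1,0,0.37,0,20],[0,0,0,0,20]])

```text
time_s: 19.2
ee_pos: [0.4366, -0.2898, 0.2084]
eef_rot: [0.188, 3.128, -0.006]
force: [1.0, -3.0, 6.0]
grip_width: 0.0294
```

```bash
python3 - <<'E'
from h import *
snap("wrist","w16")
p,R,s=tool();print(p,s["force"].round(1),s["ft_torque"].round(2),s["grip_width"])
ax=np.array([ 0.61677074,-0.30862976,0.185])
u=np.array([np.cos(.12),-np.sin(.12)])
print("press-x from axle",(p[:2]-ax[:2])@u, "z knob est",p[2]+.0231)
E
```

```text
[ 0.4366472  -0.28980204  0.20861595] [ 1.7 -4.6  6.1] [-0.98 -0.43 -0.07] 0.02935673908671329
press-x from axle -0.18108211402026028 z knob est 0.23171595059978473
```

View pics/w16.png

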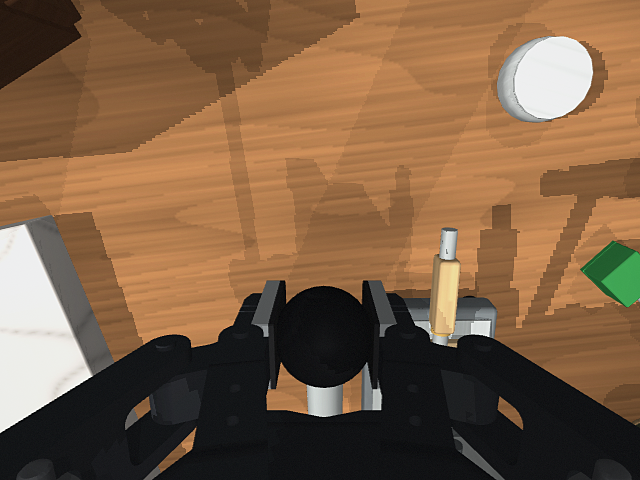

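Emit:
arm_command(increments=[[0.1,0,0.37,0,20],[0.08,0,0.37,0,20],[0.04,0,0.37,0,20],[0.02,0,0.3,0,20],[0.01,0,0.25,0,20]])

```text
time_s: 19.88
ee_pos: [0.4312, -0.2892, 0.168]
eef_rot: [0.188, 3.126, -0.007]
force: [1.3, -2.6, 12.8]
grip_width: 0.0294
```

Emit:
arm_command(increments=[[0,0,0.15,0,20],[0,0,0,0,20]])

```text
time_s: 20.12
ee_pos: [0.4312, -0.2892, 0.1644]
eef_rot: [0.186, 3.127, -0.007]
force: [-0.5, -3.6, 13.0]
grip_width: 0.0295
```

```bash
python3 - <<'E'
from h import *
snap("wrist","w17");snap("side","d17");snap("scene","s17")
p,R,s=tool();print(s["time_s"],p,s["force"].round(1),s["ft_torque"].round(2),s["grip_width"])
ax=np.array([ 0.61677074,-0.30862976,0.185])
u=np.array([np.cos(.12),-np.sin(.12)])
print("press-x from axle",(p[:2]-ax[:2])@u, "z knob est",p[2]+.0231)
crop("pics/s17.png",100,170,280,350,"pics/s17a.png",4)
E
```

```text
20.275 [ 0.43120372 -0.28922897  0.16459826] [ 0.1 -4.6 12.3] [-0.44 -0.28  0.24] 0.029291840072906253
press-x from axle -0.1865550508515789 z knob est 0.18769826460841837
```

View pics/w17.png

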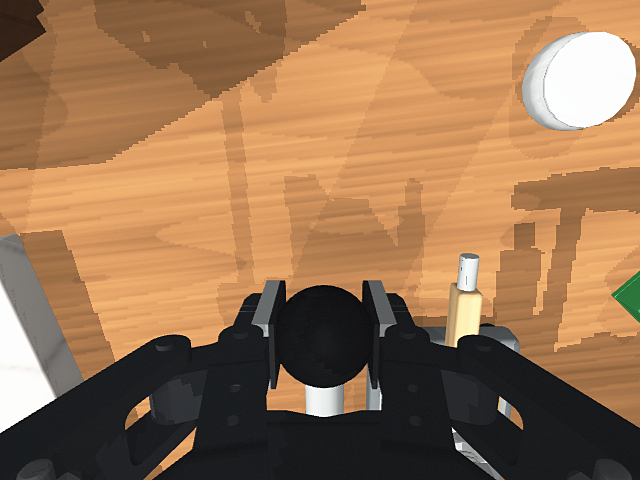

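View pics/d17.png

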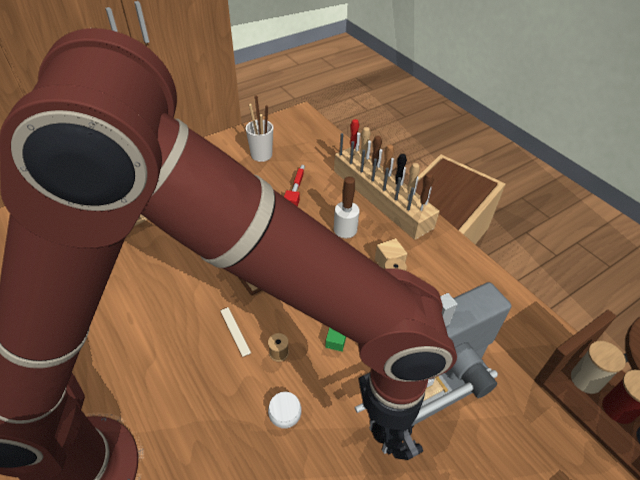

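View pics/s17a.png

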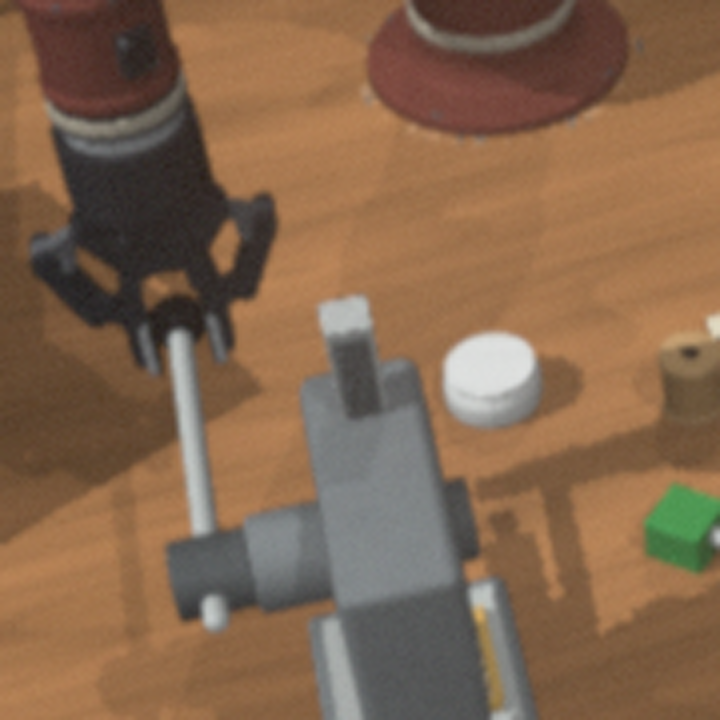

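```bash
python3 - <<'E'
from h import *
for f in (.1,.05,0,-.05,-.1):
    k=pose(.598,-.2137,0,-.12,(.03-.19*np.cos(f),-.092,.185+.19*np.sin(f)))
    print(f,((proj("s17",k)-[100,170])*4).round(0),proj("w17",k).round(0))
k=pose(.598,-.2137,0,-.12,(.03-.19*np.cos(.85),-.092,.328)); print("rest s1",((proj("s1",k)-[110,200])*3).round(0),"obs 71,66")
for z in (0,):
  for P in [(-.142,0,.018),(-.12,0,.029),(-.06,0,.029)]:
    print(P,proj("w17",pose(.598,-.2137,.048,-.12,P)).round(0))
print(tri(("w17",(323,337)),("s17",(143.8,250))))
snap("scene","s18")
crop("pics/w17.png",420,240,540,360,"pics/w17a.png",5)
crop("pics/s18.png",320,200,440,290,"pics/s18a.png",6)
E
```

```text
0.1 [177. 312.] [328. 355.]
0.05 [180. 323.] [328. 336.]
0 [183. 335.] [328. 320.]
-0.05 [187. 348.] [328. 308.]
-0.1 [190. 361.] [328. 298.]
rest s1 [72. 70.] obs 71,66
(-0.142, 0, 0.018) [471. 255.]
(-0.12, 0, 0.029) [474. 294.]
(-0.06, 0, 0.029) [464. 377.]
(array([ 0.42731247, -0.28766477,  0.19678917]), [np.float64(0.0002315001921954234), np.float64(0.00023150019219527683)])
```

View pics/w17a.png

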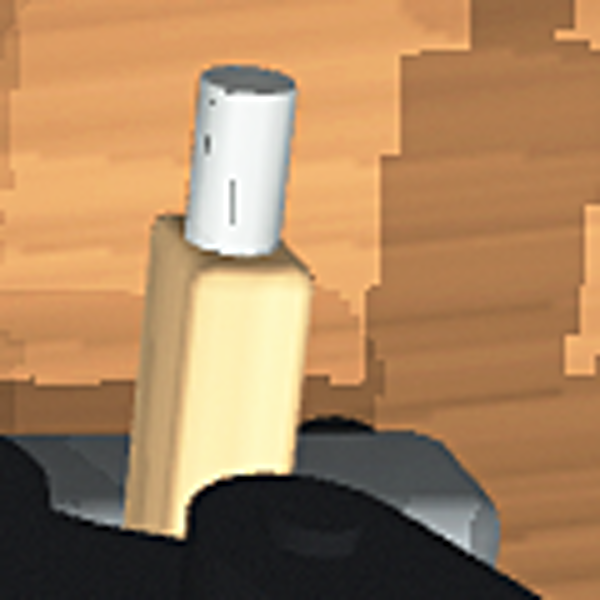

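View pics/s18a.png

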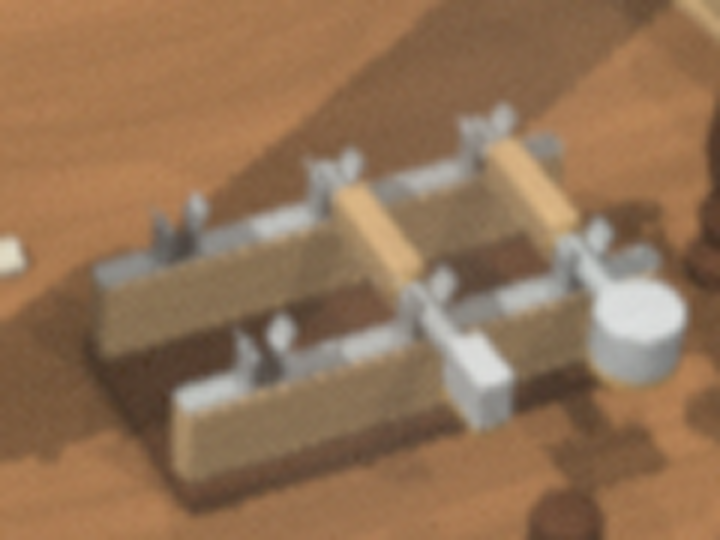

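Emit:
arm_command(increments=[[0,0,0.12,0,20],[0,0,0,0,20],[0,0,0,0,20]])

```text
time_s: 20.7
ee_pos: [0.4315, -0.2893, 0.1618]
eef_rot: [0.19, 3.125, -0.008]
force: [0.4, -1.9, 13.5]
grip_width: 0.0297
```

```bash
python3 - <<'E'
from h import *
snap("wrist","w19");snap("scene","s19")
p,R,s=tool();print(s["time_s"],p,s["force"].round(1),s["grip_width"])
for f in (.1,.05,0,-.05):
    k=pose(.598,-.2137,0,-.12,(.03-.19*np.cos(f),-.092,.185+.19*np.sin(f)))
    print(f,((proj("s19",k)-[100,170])*4).round(0),proj("w19",k).round(0))
crop("pics/s19.png",100,170,280,350,"pics/s19a.png",4)
E
```

```text
20.8 [ 0.4314376  -0.28935203  0.16176139] [ 0.1 -2.2 13. ] 0.029793225212506515
0.1 [177. 312.] [329. 359.]
0.05 [180. 323.] [328. 339.]
0 [183. 335.] [328. 323.]
-0.05 [187. 348.] [328. 311.]
```

View pics/s19a.png

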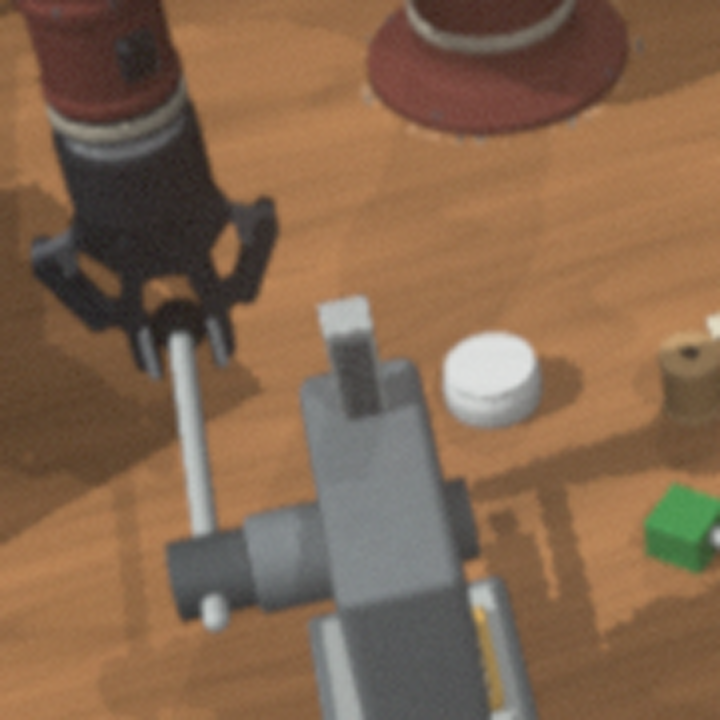

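View pics/w19.png

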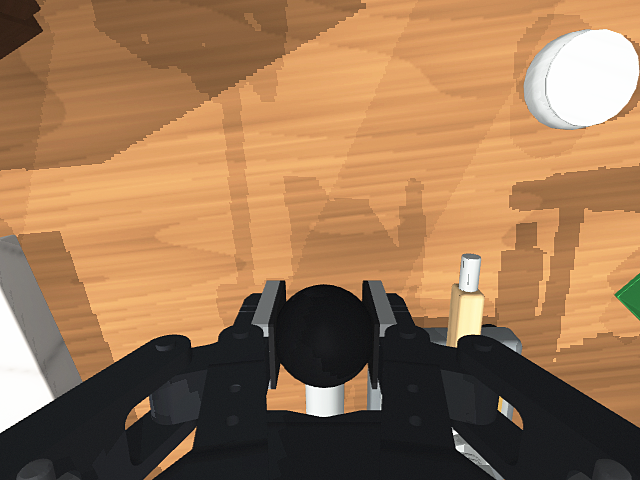

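Emit:
arm_command(increments=[[0,0,0.1,0,20],[0,0,0,0,20],[0,0,0,0,20]])

```text
time_s: 21.18
ee_pos: [0.4318, -0.2893, 0.1594]
eef_rot: [0.185, 3.126, -0.008]
force: [0.0, -3.1, 12.6]
grip_width: 0.0295
```

```bash
python3 - <<'E'
from h import *
p,R,s=tool();print(s["time_s"],p,s["force"].round(1),s["grip_width"])
print(arm.sign_off())
E
```

```text
21.175 [ 0.43176986 -0.28928791  0.15935541] [ 0.  -3.1 12.6] 0.029527907417838093
the job is handed in; nothing more can be done
None
```

I pulled the square stamp out of its clips, stood it face down on the tag with its handle out of the front of the press, and let go. I then gripped the lever knob, brought the lever down to level, and handed the job in at 21.2 s with the robot still holding it.

**Stamp:** after release it stood about 1 mm off the tag's centre sideways and within 1 mm along the handle in the wrist view. The side view read up to 2.8 mm off. It looked square with the tag, and its tail stayed within a pixel of its expected place with the lever level.

**Lever:** the wrist force was about 12.6 N, which fits level with the foot bearing on the stamp. The two angle checks disagree: the arm's pose puts the lever within about 0.02 rad of level, while the last pictures had it about 0.03–0.04 rad above. I lowered it another 2.5 mm after those pictures and took no new ones. Both are inside the 0.1 rad allowance.

**Not checked directly:** I could not see how far the sprung foot was pushed in, so that rests on the lever height and the force.

**Rest of the bench:** the round and oblong stamps are still in their clips. I saw no sign of any bystander being moved.

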